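# Latch the specimen transport case

## Task

Latch the specimen transport case on the desk: take the wire loop of its draw latch by the black knob, hook its crossbar behind the lip of the keeper on the lid and feel with a light steady tug downwards that it sits there, let go, then push the lever down past centre until it is fully home and the lid is clamped on its seal. Work gently: do not yank the keeper or press on the lid with the hand, do not force the lever, and leave the other things on the desk and on the lid where they are.

Things in the scene. Friction and masses are not known exactly. Their poses are not given: they have to be found in the camera images.
- case: grey plastic specimen transport case, 240 (x) by 340 (y) by 122 mm, seal on its rim; does not slide. Origin: centre of its underside, z up. The latch face is its -x face, 120 mm from the origin, with a steel draw latch in the middle (y = 0): a lever, a wire loop (bail) hinged on the lever, and the keeper above them on the lid. The latch moves in the case's x-z plane.
- lid: grey plastic lid, 244 by 344 by 24 mm with a 4 mm raised panel on top, hinged along the case's rear (+x) top edge, where its origin lies; axes as the case's. It rests on the springy seal, its latch edge about 11 mm above a hard stop; the seal pushes back about 8 N per mm there. It can rise only 4 mm more. It carries the steel keeper. The hand must not press on it with over 10 N.
- keeper_lip (a point): nominal middle of the top of the keeper's lip, on the lid. The keeper is 28 mm wide (y): a ledge with an upturned lip at its outer edge, 3 mm thick, 4 mm high. The groove between lid front and lip is 10 mm wide, open at top and ends; the lid's top edge is about 6 mm above the groove's floor.
- keeper_seat (a point): on the lid, 7 mm out from the latch face, about 156 mm above the desk before clamping: nominal centre of the crossbar when it lies in the groove. Axes as the lid's. The keeper is screwed on through slots: its true height is anywhere from 3.5 mm lower to 3.5 mm higher than this point and keeper_lip tell, so feel for the seat: tug by hand with 4 to 8 N, never over 12.
- bail: steel wire loop, 5 mm wire, 46 mm wide, crossbar 64.4 mm from its hinge (its origin). It passes either side of lever and keeper. Its hinge sits on the lever 14 mm from the lever's pivot; light friction keeps the loop where it is left. At the start it sticks out from the case, a little above the lever.
- bail_bar (a point): centre of the loop's crossbar
- bail_knob (a point): middle of the black barrel knob on a short stem on the crossbar, 24 mm beyond the crossbar on the line from the loop's hinge. The knob is a round bar 12 mm thick and 20 mm long along the case's y, with flat ends: pinched from above across its ends (fingers closing along the case's y) with 10 to 20 N it pivots between the fingers; moving it moves loop and lever together.
- lever (a joint): 0 = lever home against its stop, grows as the handle swings out and up, to 2.3; stays where left (friction 0.024 N m). At angle q, seen from the pivot, the loop's hinge is 14 mm off at q + 0.04 from straight down (outwards positive), the handle at q + 0.45. Hooked, the loop tightens below 0.7 to 1.4; hardest near 0.5 (2 to 8 N); dead centre at 0.1, then it is pulled home.
- lever_pivot (a point): the lever's hinge line: on the case, 14 mm out from the latch face, 100 mm above the case's underside
- lever_handle: the lever's steel handle, a flat bar 26 mm wide (case y) and 5 mm thick, from 12 to 58 mm from the pivot, leaning 0.45 rad out from the case when home (origin on the pivot)
- lever_tip (a point): middle of the handle's rounded free end (7 mm thick), 58 mm from the pivot; press on it with no more than 25 N
- jar: small clear screw jar, 48 mm across, 62 mm tall, on the rear of the lid; leave it
- cup: white specimen pot, 60 mm across, 60 mm tall, on the desk near the case's corner; leave it
- marker: marker pen, 130 mm long, 17 mm thick, lying on the desk before the latch; leave it
- mouse: black computer mouse, 100 by 60 by 32 mm; leave it
- scanner: white hand scanner, 150 mm long, 36 mm high; leave it
- stapler: stapler, 130 mm long, 46 mm high; leave it

How it is judged (in metres and radians):
On the way:
1. held by the hand, the crossbar is drawn down in the groove behind the keeper's lip and bears on the keeper with more than 2 N, the lever still open (over 0.5 rad) (x of bail_bar in the frame of keeper_seat between -0.0045 and 0.0055 m and z of bail_bar in the frame of keeper_seat between -0.006 and 0.0055 m and value of joint lever above 0.5 rad and contact force between the fingers and bail above 1 N and contact force between bail and lid above 2 N), for 0.2 s.
At the end, for the whole second after the job is handed in: The lever is home (under 0.07 rad from its stop) and at rest, the crossbar lies in the keeper's groove (within about 6 mm of keeper_seat) and pulls on it with more than 10 N, and the lid is drawn down so that keeper_seat is under 154.8 mm above the case's underside (value of joint lever below 0.07 rad and x of bail_bar in the frame of keeper_seat between -0.0045 and 0.0055 m and z of bail_bar in the frame of keeper_seat between -0.006 and 0.0055 m and contact force between bail and lid above 10 N and z of keeper_seat in the frame of case below 0.1548 m and velocity of joint lever between -0.05 and 0.05 rad/s); the robot touches nothing.
It fails at once if the lever is forced: the hand presses on its handle with more than 25 N (contact force between any of the fingers, the arm and lever_handle_c0 above 25 N).
It fails at once if the keeper is yanked: the loop pulls or pushes on the lid or keeper with more than 12 N while the hand has hold of the loop (contact force between the fingers and bail above 1 N and contact force between bail and lid above 12 N).
It fails at once if the hand presses on the lid or keeper with more than 10 N (contact force between any of the fingers, the arm and lid above 10 N).
It fails at once if another thing on the desk or lid is moved by more than 30 mm (distance of any of jar, cup, marker, mouse, scanner, stapler from where it was at the start of the episode above 0.03 m).
It also fails if it takes over 72 s, if anything falls off the work surface, if the arm or the gripper's body presses on something with over 40 N, if the wrist force passes 120 N, or if a joint passes its speed limit or range.

## Robot

A 6-joint arm with a two-finger parallel gripper is mounted at the origin on the work surface. World frame = base frame: x ahead of the robot, y to its left, z up, the work surface at z = 0. Lengths are in mm, angles in degrees, forces in N, time in s.
With the tool pointing down it reaches from about 350 to 850 mm from the base axis. Payload 8.1 kg.
Tool frame: the origin (TCP) lies midway between the tips of the shut fingers; the grasp point (between the pads) lies 19 mm behind it; z points along the fingers, x is the direction in which the jaws open and shut, and the axes are right-handed (so a half turn about z gives the same grasp; the last joint's range is limited). The gripper opens to 85 mm and grips with 20 to 120 N. Pads are 22 mm wide; open, the fingers measure 114 mm over their backs; the gripper's body (76 mm by 85 mm) begins 54 mm behind the grasp point. The pads swing forward as they close: fully open they stand 13 mm farther back than shut.
Start: joints at [-77.43, 7.471, 85.268, -0, 87.261, -4.893], TCP at [180.082, -572.342, 231.292] pointing down, gripper open.
Joint ranges: [-169.43, 169.43], [-51.17, 129.36], [1.28, 143.12], [-76.62, 256.62], [0, 156.53], [-152.29, 152.29]. Speed limits (degrees/s): [136.94, 136.94, 159.86, 180, 180, 180].

## Interface

Orientations are given as [roll, pitch, yaw] about the fixed x, y, z axes, in that order (R = Rz(yaw) Ry(pitch) Rx(roll)).
In Python, from bench import monitor, cams, r gives the robot as it stands.
- The arm moves only by the tool jog_arm, never from a script. Its arguments are lists of equal length, an entry for each row: "offset": the shift along the tool's x, y, z in mm, a list of three; "delta_rot": the turn, a rotation vector about the tool's x, y, z in degrees, a list of three; "jaw": the opening in per cent of the stroke, from 0 (shut) to 100 (fully open). In form: {"offset": [[x, y, z], ...], "delta_rot": [[rx, ry, rz], ...], "jaw": [jaw, ...]}. A call has 1 to 20 rows; each row shifts and turns the pose as measured when the row begins, along the tool's axes as they then stand; what a row does not reach is not made up. A row lasts 1/10 s, in which the tool goes at most 50 mm and 8.59 degrees, less where a joint would pass 70% of its speed; a pose out of reach is approached as far as the arm can. A call is refused whole if a number of a shift passes 50 or a number of a turn 8.59, either way. A call with a gripper value outside its range is refused whole. The fingers move at their own pace and stop on an object; "newtons" is the grip in N (left out, the last holds). Time passes only in rows, so rows that do not move let the fingers close. It gives the time, the measured TCP pose, the force and the opening at its end, in the units of the state.
- monitor.sense(): the state, without advancing time (a new reading comes with each control period).
- cams.snapshot(name): name is "scene" or "top"; returns (picture, depth): 420x560x3 uint8, red, green, blue; 420x560 float32, mm along the optical axis (not along the pixel's ray), 0 where there is no reading.
- cams.camera_model(name): a dict with "K" (3x3 intrinsics, pixels), "k1" (the pictures are not rectified: a ray, as slopes to the right and down, at radius r is drawn at 1 + k1 r^2 times it, then the intrinsics apply), "camera_from_world" (4x4, takes a point from world to camera coordinates). Camera axes: x right, y down, z forward; pixel columns grow to the right and rows downward; lengths in mm; the calibration is good to about 2 mm. A picture is of the moment at which its call begins. camera_model takes no time and is no camera call.
- r.hand_in(): hands the job in, once; it reports no verdict.
The state is a dict: "time": time; "joint_pos": joint angles; "qd": joint speeds; "joint_efforts": joint torques, N m; "tool_pos": TCP position; "tcp_rot": TCP orientation; "ft_force": force on the tool from outside, world axes, zero at the start; "wrist_torque": the same for the moment, N m; "finger_gap": finger opening in mm.
Only numpy, scipy, OpenCV 4.12 (cv2) and the standard library are available. Lean on these libraries where they do the work, as an engineer would, in place of code of your own. Each camera call takes 0.05 s, during which the arm holds its last target.

## Working session

There is one attempt and no reset: what is moved stays moved. The work goes in short steps, Python scripts to look and compute and a tool call to move; the robot and the scene stay as the last step left them, time stands still between calls to the robot, and variables do not carry over. Pictures are saved under pics/ and viewed, and the job is handed in when it is done.

Besides the shell and the picture viewer there is one more tool, called after "Request:" as a command line: name --argument value ..., lists and objects as JSON in quotes. jog_arm: Moves the arm, as the interface text tells. Its arguments: {"type":"object","properties":{"offset":{"type":"array","items":{"type":"array","items":{"type":"number"}}},"delta_rot":{"type":"array","items":{"type":"array","items":{"type":"number"}}},"jaw":{"type":"array","items":{"type":"number"}},"newtons":{"type":"number"}},"required":["offset","delta_rot","jaw"]}

```bash
ls; mkdir -p pics; cat > h.py <<'E'
import numpy as np, cv2
from bench import monitor, cams, r
def snap(name,fn=None):
    im,d=cams.snapshot(name)
    if fn: cv2.imwrite('pics/'+fn,cv2.cvtColor(im,cv2.COLOR_RGB2BGR))
    np.savez(''+name+'.npz',im=im,d=d)
    return im,d
def model(name):
    m=cams.camera_model(name); return np.array(m['K']),m['k1'],np.array(m['camera_from_world'])
def ray(name,u,v):
    K,k1,T=model(name)
    p=cv2.undistortPoints(np.array([[[u,v]]],float),K,np.array([k1,0,0,0.]))[0,0]
    return p
def pt(name,u,v,depth):
    K,k1,T=model(name); p=ray(name,u,v)
    c=np.array([p[0]*depth,p[1]*depth,depth,1]); return (np.linalg.inv(T)@c)[:3]
def cloud(name,d):
    K,k1,T=model(name); h,w=d.shape
    uu,vv=np.meshgrid(np.arange(w),np.arange(h))
    p=cv2.undistortPoints(np.stack([uu,vv],-1).reshape(-1,1,2).astype(float),K,np.array([k1,0,0,0.])).reshape(h,w,2)
    c=np.dstack([p*d[...,None],d,np.ones_like(d)]); W=c@np.linalg.inv(T).T
    W=W[...,:3]; W[d==0]=np.nan; return W
def proj(name,P):
    K,k1,T=model(name); P=np.atleast_2d(P)
    o,_=cv2.projectPoints(P.astype(float),cv2.Rodrigues(T[:3,:3])[0],T[:3,3],K,np.array([k1,0,0,0.])); return o[:,0]
E
python3 - <<'E'
from h import *
for n in('scene','top'):
    snap(n,n+'0.png'); K,k,T=model(n); print(K,k,np.linalg.inv(T).round(3))
print(monitor.sense())
E
```

```text
pics
[[426.80655805   0.         279.40591647]
 [  0.         426.80655805 209.7129712 ]
 [  0.           0.           1.        ]] -0.11241455135965803 [[-3.080000e-01  7.950000e-01 -5.230000e-01  1.020395e+03]
 [ 9.510000e-01  2.550000e-01 -1.720000e-01  2.605460e+02]
 [-4.000000e-03 -5.510000e-01 -8.350000e-01  9.052570e+02]
 [ 0.000000e+00  0.000000e+00  0.000000e+00  1.000000e+00]]
[[446.57849212   0.         284.80418671]
 [  0.         446.57849212 200.21164086]
 [  0.           0.           1.        ]] -0.06859304689496973 [[-2.000000e-02 -9.940000e-01  1.080000e-01  3.917380e+02]
 [-1.000000e+00  2.100000e-02  6.000000e-03  8.096800e+01]
 [-8.000000e-03 -1.080000e-01 -9.940000e-01  1.388061e+03]
 [ 0.000000e+00  0.000000e+00  0.000000e+00  1.000000e+00]]
{'time': 0.1, 'joint_pos': array([-7.74294952e+01,  7.51114882e+00,  8.53247717e+01, -9.62361382e-04,
        8.72601258e+01, -4.89248465e+00]), 'qd': array([ 0.05337578, -0.15729851, -0.13051153,  0.06034709, -0.01477613,
       -0.02304948]), 'joint_efforts': array([ 1.47129500e-03, -5.70952141e+01, -5.01940012e+01, -1.82286967e-04,
        8.21234426e-03,  7.81652852e-05]), 'tool_pos': array([ 179.96606048, -571.85136975,  230.32888365]), 'tcp_rot': array([-1.79992766e+02,  9.57783192e-02, -7.25369577e+01]), 'ft_force': array([-0.23016031, -0.22459899, -0.32050586]), 'wrist_torque': array([0.00093096, 0.02165948, 0.00611048]), 'finger_gap': 85.7427274414451}
```

View pics/scene0.png

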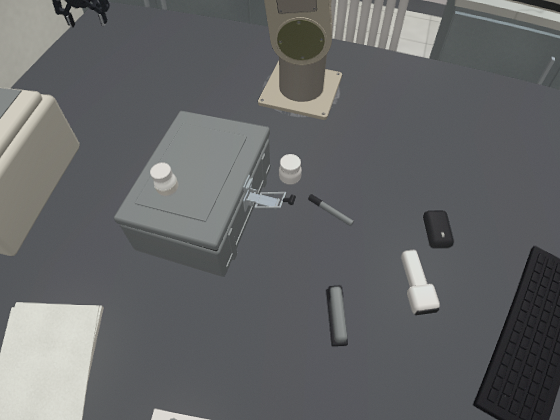

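View pics/top0.png

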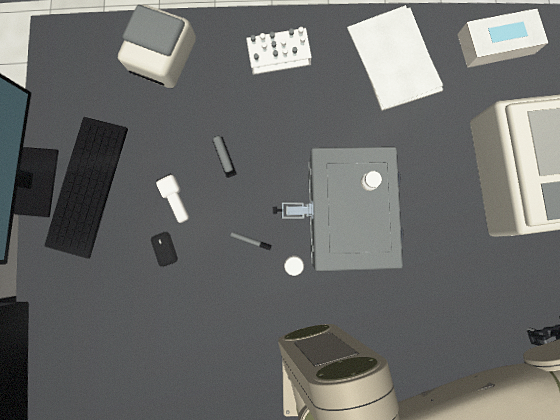

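```bash
python3 - <<'E'
from h import *
d=np.load('top.npz'); im,dep=d['im'],d['d']
W=cloud('top',dep)
# lid
m=(W[...,2]>140)&(W[...,2]<175)
m&= (np.arange(560)[None]>300)&(np.arange(560)[None]<410)&(np.arange(420)[:,None]>140)&(np.arange(420)[:,None]<275)
P=W[m]; print(P.shape,np.percentile(P[:,2],[5,25,50,75,95]))
A=np.c_[P[:,:2],np.ones(len(P))];print(np.linalg.lstsq(A,P[:,2],rcond=None)[0])
print(cv2.minAreaRect(P[:,:2].astype(np.float32)))
desk=W[300:320,60:200];print('desk',np.nanmedian(W[100:130,140:200,2]))
for n,(a,b,c,e) in {'top':(180,245,220,330),'scene':(160,240,220,360)}.items():
    i=np.load(n+'.npz')['im'][a:b,c:e]; i=cv2.resize(i,None,fx=6 if n=='top' else 5.5,fy=6 if n=='top' else 5.5,interpolation=cv2.INTER_CUBIC)
    cv2.imwrite(f'pics/{n}_c0.png',i[...,::-1])
E
```

```text
(10406, 3) [148.5598787  153.88063737 157.21795982 159.83933216 163.13717473]
[5.59823280e-04 3.94583172e-02 1.60550355e+02]
((503.0341796875, -105.18887329101562), (344.59173583984375, 258.2328796386719), 0.7550271153450012)
desk 0.2186233785055265
```

View pics/top_c0.png

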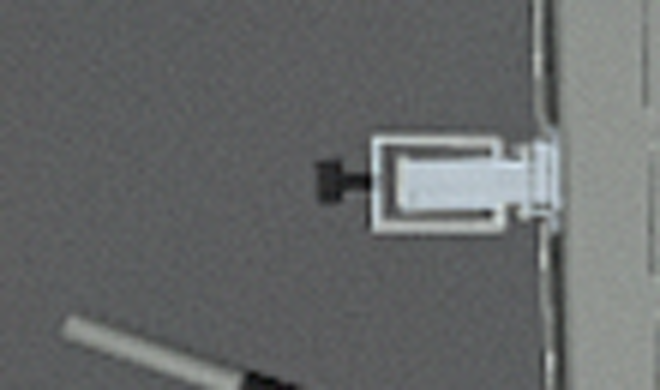

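View pics/scene_c0.png

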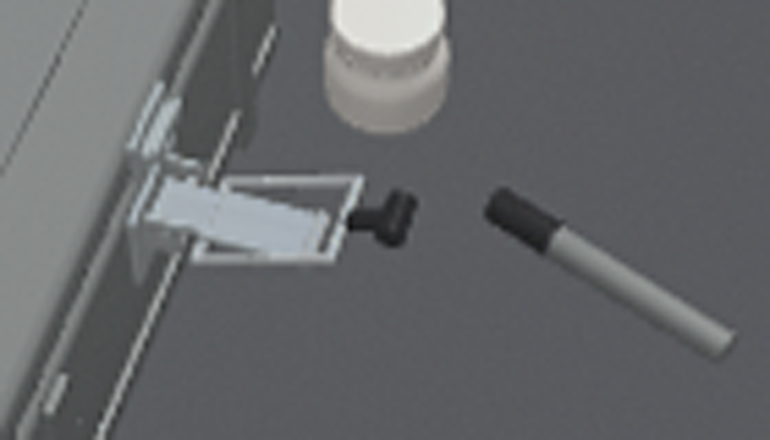

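```bash
python3 - <<'E'
from h import *
from scipy.optimize import least_squares
d=np.load('top.npz'); im,dep=d['im'],d['d']; W=cloud('top',dep)
lid=(W[...,2]>135)&(W[...,2]<180)
lid[:,:300]=0;lid[:,410:]=0;lid[:140]=0;lid[280:]=0
# per-row left/right extents, per col top/bottom (pixel borders)
E={}
rows=[r for r in list(range(160,198))+list(range(225,262))]
L=[];R=[];
for r_ in rows:
    c=np.where(lid[r_])[0]; L.append((c.min()-.5,r_)); R.append((c.max()+.5,r_))
T=[];B=[]
for c_ in range(322,392):
    rr=np.where(lid[:,c_])[0]; T.append((c_,rr.min()-.5)); B.append((c_,rr.max()+.5))
for n,e in zip('LRTB',(L,R,T,B)):
    e=np.array(e,float); 
    t,s=(1,0) if n in 'LR' else (0,1)
    p=np.polyfit(e[:,t],e[:,s],1); res=e[:,s]-np.polyval(p,e[:,t]); print(n,p,res.std()); E[n]=p
def corner(a,b): # a: x=f(y), b: y=f(x)
    A=np.array([[1,-E[a][0]],[-E[b][0],1]]);return np.linalg.solve(A,[E[a][1],E[b][1]])
C={a+b:corner(a,b) for a in 'LR' for b in 'TB'}
print(C)
for k,(u,v) in C.items():
    z=158 if k[0]=='L' else 146
    # intersect ray with z
    p0=pt('top',u,v,1);o=pt('top',u,v,0);t=(z-o[2])/(p0-o)[2]; print(k,(o+(p0-o)*t).round(1))
for v,u in [(200,340),(200,395),(200,330),(250,330)]: print(u,v,W[v-1:v+2,u-1:u+2,2].mean())
E
```

```text
L [3.26288870e-02 3.05117492e+02] 0.33330584453552964
R [5.2597469e-02 3.8875770e+02] 0.6137135063129642
T [-1.74962820e-02  1.53023139e+02] 0.28126178110388317
B [-4.14836847e-02  2.84103219e+02] 0.43763660812063937
{'LT': array([309.93353103, 147.60045436]), 'LB': array([313.96249522, 271.07889815]), 'RT': array([396.4415008 , 146.08688652]), 'RB': array([402.8218787, 267.3926835])}
LT [672.7  15.  158. ]
LB [329.5  13.  158. ]
RT [ 675.1 -231.9  146. ]
RB [ 333.3 -233.7  146. ]
340 200 159.20262476111853
395 200 148.50677724459794
330 200 162.90834970613727
330 250 161.10047992613
```

```bash
cat > fit.py <<'E'
from h import *
from scipy.optimize import least_squares
def model3(p):
    cx,cy,yaw,q,b=p
    ex=np.array([np.cos(yaw),np.sin(yaw),0]);ey=np.array([-ex[1],ex[0],0]);ez=np.array([0,0,1.])
    o=np.array([cx,cy,0])
    f=lambda x,y,z:o+ex*x+ey*y+ez*z
    piv=np.array([-134,100.]) # x,z
    dirr=lambda a:np.array([-np.sin(a),-np.cos(a)])
    tip=piv+58*dirr(q+.45); hin=piv+14*dirr(q+.04)
    bd=np.array([-np.sin(b),-np.cos(b)])
    bar=hin+64.4*bd; kn=hin+88.4*bd
    return dict(f=f,tip=tip,hin=hin,bar=bar,knob=kn)
def pts(p):
    m=model3(p);f=m['f'];g=lambda n,y:f(m[n][0],y,m[n][1])
    return np.array([g('tip',0),g('bar',-20.5),g('bar',20.5),g('knob',0)])
if __name__=='__main__':
    s2=lambda a,s,o:(np.array(a,float)+.5)/s-.5+np.array(o)
    top=s2([(400,183),(376,231),(376,137),(330,182)],6,(220,180))
    # case +y = world +x = top image up ; scene: world +x is toward camera (down)
    sc=s2([(315,233),(361,180),(335,260),(398,219)],5.5,(220,160))
    D=dict(top=top,scene=sc)
    def res(z):
        p=z[:5]; P=pts(p); 
        r=[]
        for i,n in enumerate(('top','scene')):
            r.append((proj(n,P)-D[n]-z[5+2*i:7+2*i]).ravel())
        return np.concatenate(r+[[(p[0]-502)/2,(p[1]+108)/2,(p[2]+np.deg2rad(89.6))/.006],z[5:9]/.7])
    for q0,b0 in((1.2,1.7),(1.5,2.2)):
        s=least_squares(res,[502,-108,-1.564,q0,b0,0,0,0,0]);z=s.x
        print(z.round(3),s.cost); print(s.fun[:16].round(2))
    p=z[:5];np.save('p.npy',p);m=model3(p)
    for n in('tip','hin','bar','knob'): print(n,m[n].round(1),m['f'](m[n][0],0,m[n][1]).round(1))
    print('seat',m['f'](-127,0,156),'piv',m['f'](-134,0,100))
    W={n:cloud(n,np.load(n+'.npz')['d']) for n in D}
    for n in D:
        for (u,v) in D[n][[0,1,2,3]]: print(n,W[n][int(round(v)),int(round(u))].round(1))
E
python3 fit.py
```

```text
[ 5.02515e+02 -1.08199e+02 -1.56500e+00  1.21800e+00  2.00600e+00
 -6.40000e-02  5.30000e-02  3.30000e-02 -1.19000e-01] 1.250625907268658
[ 0.7   0.37 -0.06 -0.81 -0.43  0.49 -0.34  0.06  0.02  0.23  0.26 -0.05
 -0.48 -0.21  0.27 -0.22]
[ 5.02515e+02 -1.08199e+02 -1.56500e+00  1.21800e+00  2.00600e+00
 -6.40000e-02  5.30000e-02  3.30000e-02 -1.19000e-01] 1.250625907271399
[ 0.7   0.37 -0.06 -0.81 -0.43  0.49 -0.34  0.06  0.02  0.23  0.26 -0.05
 -0.48 -0.21  0.27 -0.22]
tip [-191.7  105.6] [501.3  83.5 105.6]
hin [-147.3   95.7] [501.6  39.1  95.7]
bar [-205.7  122.8] [501.3  97.5 122.8]
knob [-227.5  133. ] [501.1 119.3 133. ]
seat [501.74007906  18.79845375 156.        ] piv [501.69738519  25.79832355 100.        ]
top [502.9  86.  104.9]
top [478.8  97.8 123.6]
top [537.1  98.4   3.1]
top [500.8 116.8 137.3]
scene [499.4  83.1 103. ]
scene [483.   96.9 126.2]
scene [523.8  98.2 124.2]
scene [503.3 119.3 136.2]
```

Request:
jog_arm --offset '[[0, 0, -4], [0, 0, -4], [0, 0, -4], [0, 0, -4], [0, 0, -4], [0, 0, -4], [0, 0, -4], [0, 0, 0], [0, 0, 0]]' --delta_rot '[[0, 0, -8.1], [0, 0, -8.1], [0, 0, -8.1], [0, 0, -8.1], [0, 0, -8.1], [0, 0, -8.1], [0, 0, -8.1], [0, 0, -8.1], [0, 0, -8.1]]' --jaw '[60, 60, 60, 60, 60, 60, 60, 60, 60]' --newtons 20

```text
time: 1.0
tool_pos: [179.3, -568.9, 253.3]
tcp_rot: [-179.3, 0.1, 3.1]
ft_force: [0.2, -0.5, 0.7]
finger_gap: 51.5
```

Request:
jog_arm --offset '[[0, 0, 0], [10, -20, 0], [18, -38, 0], [18, -38, 0], [18, -38, 0], [18, -38, 0], [18, -38, 0], [18, -38, 0], [18, -38, 0], [18, -38, 0], [18, -38, 0], [18, -38, 0], [18, -38, 0], [18, -38, 0], [18, -38, 0], [18, -38, 0], [18, -38, 0], [0, 0, 0], [0, 0, 0]]' --delta_rot '[[0, 0, 3], [0, 0, 0], [0, 0, 0], [0, 0, 0], [0, 0, 0], [0, 0, 0], [0, 0, 0], [0, 0, 0], [0, 0, 0], [0, 0, 0], [0, 0, 0], [0, 0, 0], [0, 0, 0], [0, 0, 0], [0, 0, 0], [0, 0, 0], [0, 0, 0], [0, 0, 0], [0, 0, 0]]' --jaw '[60, 60, 60, 60, 60, 60, 60, 60, 60, 60, 60, 60, 60, 60, 60, 60, 60, 60, 60]'

```text
time: 2.9
tool_pos: [460.1, 49.7, 253.7]
tcp_rot: [-178.8, 0.5, 0.3]
ft_force: [-0.7, -0.6, -0.2]
finger_gap: 51.3
```

Request:
jog_arm --offset '[[14, -23, 10], [14, -23, 10], [13, -23, 10], [0, 0, 0], [0, 0, 0]]' --delta_rot '[[-0.6, 0.3, 0], [-0.6, 0.2, 0.3], [0, 0, 0], [0, 0, 0], [0, 0, 0]]' --jaw '[60, 60, 60, 60, 60]'

```text
time: 3.4
tool_pos: [501.2, 115.9, 222.7]
tcp_rot: [179.8, 0.0, -0.3]
ft_force: [0.3, -0.8, 0.0]
finger_gap: 51.2
```

```bash
python3 - <<'E'
from h import *
print({k:np.round(v,2) for k,v in monitor.sense().items() if k in('time','tool_pos','tcp_rot','joint_pos','ft_force')})
i,_=snap('scene'); cv2.imwrite('pics/s1.png',cv2.resize(i[100:260,200:400],None,fx=4,fy=3.75 if 0 else 3.7)[...,::-1])
E
```

```text
{'time': np.float64(3.4), 'joint_pos': array([ 7.42, -5.59, 99.38, -0.16, 86.25,  7.78]), 'tool_pos': array([501.16, 115.88, 222.67]), 'tcp_rot': array([ 1.7984e+02,  1.0000e-02, -3.5000e-01]), 'ft_force': array([ 0.34, -0.76,  0.01])}
```

View pics/s1.png

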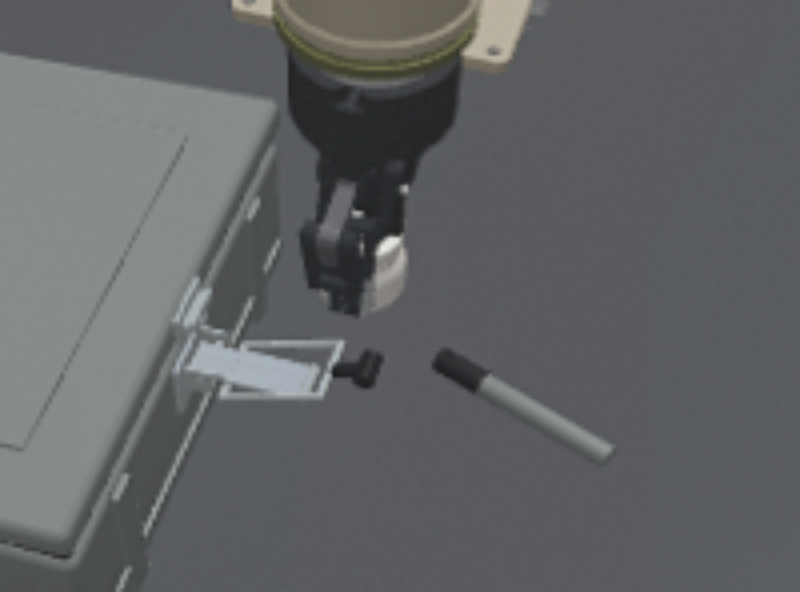

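Request:
jog_arm --offset '[[0, -3, 15], [0, 0, 20], [0, 0, 20], [0, 0, 20], [0, 0, 15], [0, 0, 8], [0, 0, 0], [0, 0, 0]]' --delta_rot '[[0, 0, -0.6], [0, 0, 0], [0, 0, 0], [0, 0, 0], [0, 0, 0], [0, 0, 0], [0, 0, 0], [0, 0, 0]]' --jaw '[60, 60, 60, 60, 60, 60, 60, 60]'

```text
time: 4.25
tool_pos: [499.8, 111.8, 119.5]
tcp_rot: [179.8, -0.2, -0.1]
ft_force: [0.3, 0.5, 0.3]
finger_gap: 51.6
```

```bash
python3 - <<'E'
from h import *
print({k:np.round(v,2) for k,v in monitor.sense().items() if k in('time','tool_pos','tcp_rot','joint_pos','ft_force')})
i,_=snap('scene'); cv2.imwrite('pics/s2.png',cv2.resize(i[150:250,220:350],None,fx=6,fy=6,interpolation=2)[...,::-1])
E
```

```text
{'time': np.float64(4.25), 'joint_pos': array([  7.02,  -1.5 , 106.51,  -0.22,  74.87,   7.17]), 'tool_pos': array([499.8 , 111.77, 119.49]), 'tcp_rot': array([ 1.7981e+02, -1.5000e-01, -9.0000e-02]), 'ft_force': array([0.31, 0.51, 0.34])}
```

View pics/s2.png

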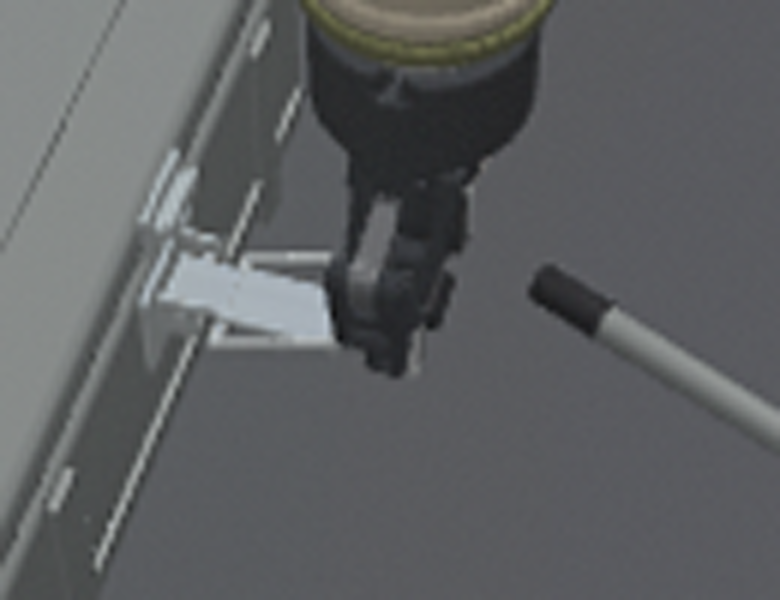

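Request:
jog_arm --offset '[[1.5, -4, 0], [0, -4, 0], [0, 0, 0], [0, 0, 0]]' --delta_rot '[[0, 0, 0], [0, 0, -0.3], [0, 0, 0], [0, 0, 0]]' --jaw '[60, 60, 60, 60]'

```text
time: 4.7
tool_pos: [503.5, 120.9, 122.6]
tcp_rot: [179.8, -0.4, 0.3]
ft_force: [-0.8, 0.4, 0.1]
finger_gap: 51.1
```

Request:
jog_arm --offset '[[0, 0, 0]]' --delta_rot '[[0, 0, 0]]' --jaw '[60]'

```text
time: 4.8
tool_pos: [503.7, 121.1, 122.9]
tcp_rot: [179.9, -0.5, 0.3]
ft_force: [-0.5, -0.8, 0.7]
finger_gap: 51.6
```

```bash
python3 - <<'E'
from h import *
for k in range(2):
    print({k:np.round(v,2) for k,v in monitor.sense().items() if k in('time','tool_pos','joint_pos','ft_force')}); cams.snapshot('top')
E
```

```text
{'time': np.float64(4.8), 'joint_pos': array([  8.  ,  -1.09, 105.73,  -0.22,  74.91,   7.78]), 'tool_pos': array([503.74, 121.12, 122.89]), 'ft_force': array([-0.52, -0.81,  0.69])}
{'time': np.float64(4.85), 'joint_pos': array([  7.99,  -1.1 , 105.73,  -0.22,  74.91,   7.78]), 'tool_pos': array([503.76, 121.08, 122.9 ]), 'ft_force': array([ 0.31,  0.  , -0.11])}
```

Request:
jog_arm --offset '[[-2.3, 1.5, 2], [0, 0, 0]]' --delta_rot '[[0, 0, 0], [0, 0, 0]]' --jaw '[60, 60]'

```text
time: 5.1
tool_pos: [501.1, 119.3, 120.5]
tcp_rot: [179.8, -0.4, 0.3]
ft_force: [0.4, 0.3, -0.1]
finger_gap: 51.1
```

Close gently.

Request:
jog_arm --offset '[[0, 0, 0], [0, 0, 0], [0, 0, 0], [0, 0, 0], [0, 0, 0], [0, 0, 0]]' --delta_rot '[[0, 0, 0], [0, 0, 0], [0, 0, 0], [0, 0, 0], [0, 0, 0], [0, 0, 0]]' --jaw '[35, 22, 18, 15, 15, 15]' --newtons 20

```text
time: 5.7
tool_pos: [501.5, 119.1, 120.6]
tcp_rot: [179.8, -0.5, 0.2]
ft_force: [1.8, 0.6, 1.4]
finger_gap: 19.6
```

```bash
python3 - <<'E'
from h import *
print({k:np.round(v,2) for k,v in monitor.sense().items() if k in('time','tool_pos','finger_gap','ft_force')})
i,_=snap('scene'); cv2.imwrite('pics/s3.png',cv2.resize(i[150:250,220:350],None,fx=6,fy=6,interpolation=2)[...,::-1])
E
```

```text
{'time': np.float64(5.7), 'tool_pos': array([501.49, 119.07, 120.57]), 'ft_force': array([1.83, 0.62, 1.39]), 'finger_gap': np.float64(19.62)}
```

View pics/s3.png

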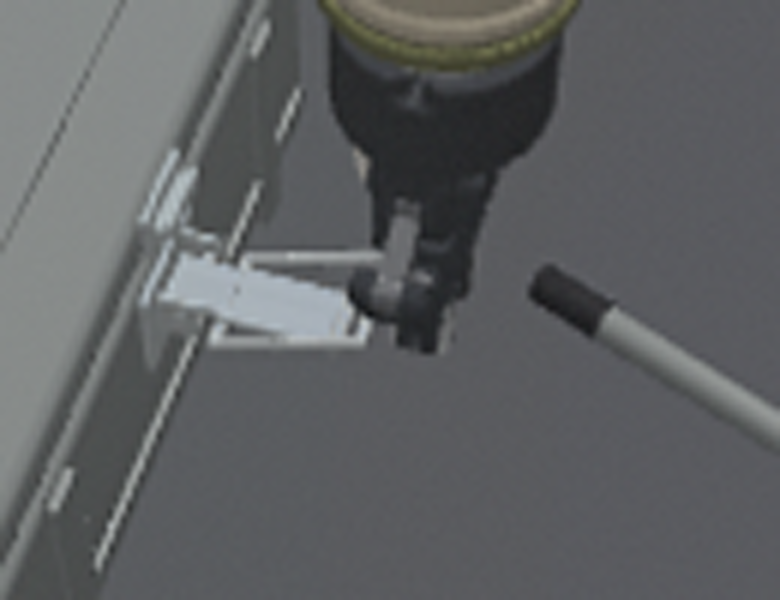

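```bash
cat > kin.py <<'E'
import numpy as np
P=np.array([25.8,100.])
def bar2knob(b):
    v=np.array(b)-P; r=np.hypot(*v); th=np.arctan2(v[0],-v[1])
    if th<0: th+=2*np.pi
    c=(r*r-14**2-64.4**2)/(2*14*64.4); e=np.arccos(c)
    a=th-np.arctan2(64.4*np.sin(e),14+64.4*np.cos(e)); bb=a+e
    h=P+14*np.array([np.sin(a),-np.cos(a)])
    return h+88.4*np.array([np.sin(bb),-np.cos(bb)]),a-.04,bb
def knob2bar(k):
    v=np.array(k)-P; r=np.hypot(*v); th=np.arctan2(v[0],-v[1])
    if th<0: th+=2*np.pi
    e=np.arccos((r*r-14**2-88.4**2)/(2*14*88.4))
    a=th-np.arctan2(88.4*np.sin(e),14+88.4*np.cos(e)); bb=a+e
    h=P+14*np.array([np.sin(a),-np.cos(a)])
    return h+64.4*np.array([np.sin(bb),-np.cos(bb)]),a-.04,bb
E
python3 - <<'E'
from kin import *
print(knob2bar((119.2,133)))
for b in [(97.5,122.8),(90,133),(80,144),(70,153),(60,160),(50,165),(40,168),(30,168),(22,168),(18.8,168),(18.8,163),(18.8,159.5),(18.8,156),(18.8,152.5)]:
    k,q,bb=bar2knob(b); print(b,k.round(1),'tcp z',round(k[1]-12.4,1),round(q,2),round(bb,2))
E
```

```text
(array([ 97.45204671, 122.84980158]), np.float64(1.2121029370777423), np.float64(2.0074670418752065))
(97.5, 122.8) [119.3 132.9] tcp z 120.5 1.21 2.01
(90, 133) [109.2 147.4] tcp z 135.0 1.11 2.22
(80, 144) [ 95.4 162.4] tcp z 150.0 1.13 2.45
(70, 153) [ 81.4 174.1] tcp z 161.7 1.27 2.65
(60, 160) [ 67.5 182.8] tcp z 170.4 1.45 2.82
(50, 165) [ 53.8 188.7] tcp z 176.3 1.63 2.98
(40, 168) [ 40.3 192. ] tcp z 179.6 1.79 3.13
(30, 168) [ 26.6 191.8] tcp z 179.4 1.84 3.28
(22, 168) [ 15.8 191.2] tcp z 178.8 1.96 3.4
(18.8, 168) [ 11.6 190.9] tcp z 178.5 2.02 3.45
(18.8, 163) [ 11.  185.7] tcp z 173.3 1.68 3.47
(18.8, 159.5) [ 11.  182.2] tcp z 169.8 1.43 3.47
(18.8, 156) [ 11.3 178.8] tcp z 166.4 1.15 3.46
(18.8, 152.5) [ 12.4 175.6] tcp z 163.2 0.78 3.41
```

Request:
jog_arm --offset '[[0, 5, -7], [0, 5, -7.2], [0, 7, -7.5], [0, 7, -7.5], [0, 0, 0]]' --delta_rot '[[0, 0, 0], [0, 0, 0], [0, 0, 0], [0, 0, 0], [0, 0, 0]]' --jaw '[15, 15, 15, 15, 15]'

```text
time: 6.25
tool_pos: [501.8, 93.3, 153.0]
tcp_rot: [179.9, -0.6, 0.3]
ft_force: [0.3, 1.2, -0.0]
finger_gap: 19.3
```

Request:
jog_arm --offset '[[0, 6, -4.5], [0, 6, -4.5], [0, 7, -4.3], [0, 7, -4.2], [0, 7, -3], [0, 7, -3], [0, 6, -2], [0, 6, -2], [0, 0, 0]]' --delta_rot '[[0, 0, 0], [0, 0, 0], [0, 0, 0], [0, 0, 0], [0, 0, 0], [0, 0, 0], [0, 0, 0], [0, 0, 0], [0, 0, 0]]' --jaw '[15, 15, 15, 15, 15, 15, 15, 15, 15]'

```text
time: 7.15
tool_pos: [501.4, 36.2, 182.2]
tcp_rot: [179.9, -0.5, 0.2]
ft_force: [2.2, 2.0, -0.6]
finger_gap: 19.6
```

```bash
python3 - <<'E'
from h import *
from kin import *
s=monitor.sense();print({k:np.round(v,2) for k,v in s.items() if k in('time','tool_pos','tcp_rot','finger_gap','ft_force')})
print(knob2bar(s['tool_pos'][1:]+[0,12.4]))
for n in('scene','top'): i,_=snap(n,n+'4.png')
i=np.load('scene.npz')['im'];cv2.imwrite('pics/s4.png',cv2.resize(i[120:220,200:330],None,fx=6,fy=6,interpolation=2)[...,::-1])
E
```

```text
{'time': np.float64(7.15), 'tool_pos': array([501.39,  36.24, 182.17]), 'tcp_rot': array([179.91,  -0.54,   0.19]), 'ft_force': array([ 2.2 ,  1.97, -0.56]), 'finger_gap': np.float64(19.58)}
(array([ 36.81498728, 170.5794179 ]), np.float64(1.9894035247127526), np.float64(3.165483003092942))
```

View pics/s4.png

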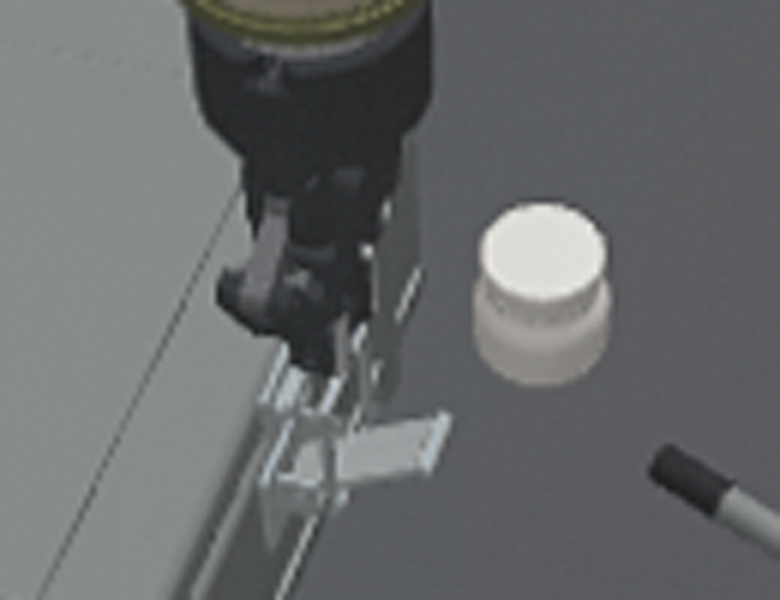

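```bash
cat > ov.py <<'E'
from h import *
from kin import *
import sys
def ov(tag,dzk=12.4,name='scene',box=(150,210,220,300),f=9,marks=True):
    s=monitor.sense();T=s['tool_pos']
    i,_=snap(name)
    a,b,c,e=box
    g=cv2.resize(i[a:b,c:e],None,fx=f,fy=f,interpolation=2)[...,::-1].copy()
    k=T[1:]+[0,dzk]; bar,q,bb=knob2bar(k); h=P+14*np.array([np.sin(q+.04),-np.cos(q+.04)])
    tip=P+58*np.array([np.sin(q+.45),-np.cos(q+.45)])
    x=501.7
    L=lambda p,dx:np.array([x+dx,p[0],p[1]])
    segs=[(L(bar,-20.5),L(bar,20.5),(0,0,255)),(L(bar,20.5),L(h,20.5),(0,0,255)),(L(tip,-13),L(tip,13),(0,255,0)),
      (np.array([x-14,26.8,157.5]),np.array([x+14,26.8,157.5]),(255,0,0)),(np.array([x-14,23.8,157.5]),np.array([x+14,23.8,157.5]),(255,128,0)),(np.array([x-100,13.8,159.5]),np.array([x+100,13.8,159.5]),(0,255,255))]
    for p1,p2,col in segs:
        q2=[tuple(int(v) for v in ((w+.5-np.array([c,a]))*f)) for w in proj(name,np.array([p1,p2]))]
        if marks: cv2.line(g,q2[0],q2[1],col,1)
    cv2.imwrite(f'pics/{tag}.png',g); print('bar',bar.round(1),'q',q.round(2),'b',bb.round(2),{k:np.round(v,2) for k,v in s.items() if k in('time','tool_pos','tcp_rot','finger_gap','ft_force')})
E
python3 -c "
from ov import *
ov('o5'); ov('o5t',name='top',box=(190,235,270,340),f=11)"
```

```text
bar [ 37.3 170.5] q 1.99 b 3.16 {'time': np.float64(7.25), 'tool_pos': array([501.4 ,  36.85, 182.15]), 'tcp_rot': array([179.92,  -0.55,   0.21]), 'ft_force': array([2.32, 1.24, 0.71]), 'finger_gap': np.float64(19.16)}
bar [ 37.4 170.5] q 1.99 b 3.16 {'time': np.float64(7.3), 'tool_pos': array([501.41,  37.01, 182.14]), 'tcp_rot': array([179.92,  -0.55,   0.23]), 'ft_force': array([1.8 , 2.04, 0.31]), 'finger_gap': np.float64(19.19)}
```

View pics/o5.png

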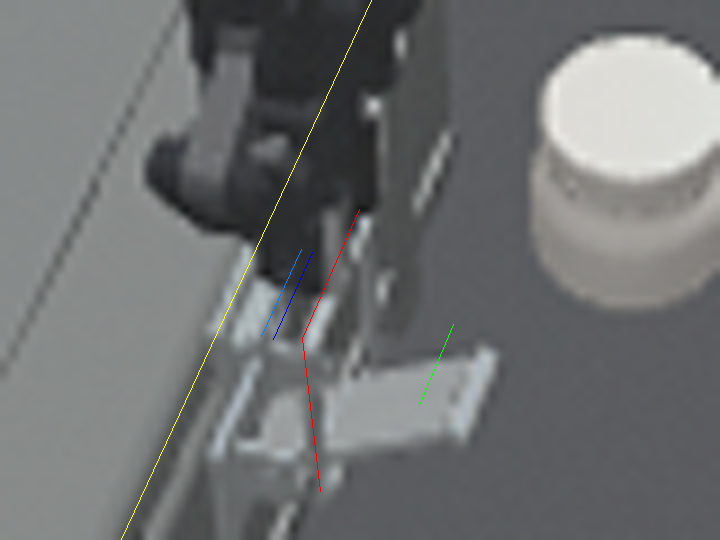

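View pics/o5t.png

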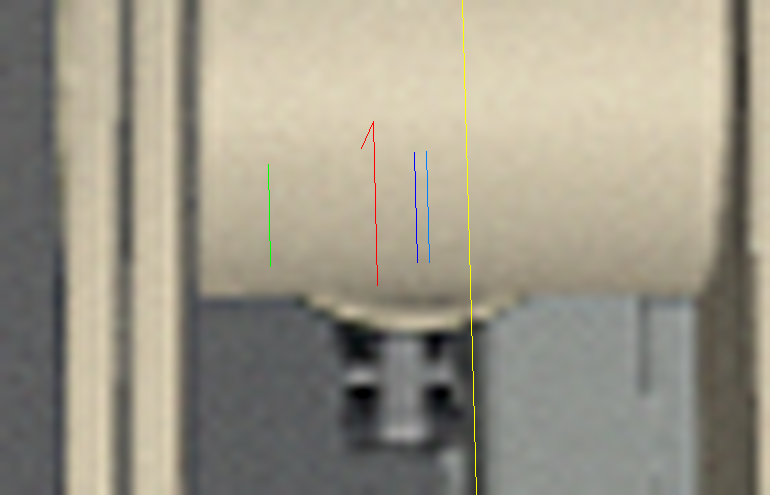

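```bash
python3 - <<'E'
from h import *
from kin import *
t=np.array([220+474.5/9-.5,150+395.5/9-.5])
for q in np.arange(1.5,2.05,.05):
    tip=P+58*np.array([np.sin(q+.45),-np.cos(q+.45)])
    print(round(q,2),(proj('scene',[501.7,*tip])[0]-t).round(2))
for dz in(12.4,11.4,10.4,9.4,8.4,7.4):
  for dy in(0,):
    b,q,bb=knob2bar((36.9+dy,182.15+dz)); print(dz,b.round(1),q.round(2), ((proj('scene',[501.7+20.5,*b])[0]+.5-[220,150])*9).round(0))
E
```

```text
1.5 [2.95 4.33]
1.55 [2.45 3.51]
1.6 [1.9 2.7]
1.65 [1.28 1.89]
1.7 [0.62 1.07]
1.75 [-0.11  0.27]
1.8 [-0.88 -0.54]
1.85 [-1.7  -1.33]
1.9 [-2.58 -2.11]
1.95 [-3.49 -2.88]
2.0 [-4.45 -3.63]
12.4 [ 37.3 170.6] 1.99 [302. 339.]
11.4 [ 37.4 169.6] 1.91 [303. 341.]
10.4 [ 37.5 168.6] 1.83 [304. 344.]
9.4 [ 37.6 167.6] 1.76 [304. 346.]
8.4 [ 37.6 166.6] 1.69 [305. 349.]
7.4 [ 37.7 165.6] 1.62 [305. 351.]
```

```bash
python3 - <<'E'
from h import *
i=cv2.imread('pics/scene0.png')[165:205,232:272]; f=15
g=cv2.resize(i,None,fx=f,fy=f,interpolation=2)
for y,z,c in((26.8,157.5,(0,0,255)),(23.8,157.5,(0,255,0)),(13.8,159.5,(0,255,255)),(26.8,150,(255,0,0))):
    q=[tuple(int(v) for v in ((w+.5-[232,165])*f)) for w in proj('scene',np.array([[487.7,y,z],[515.7,y,z]]))]
    cv2.line(g,q[0],q[1],c,1)
cv2.imwrite('pics/k0.png',g)
i=cv2.imread('pics/top0.png')[190:230,290:330]
g=cv2.resize(i,None,fx=f,fy=f,interpolation=2)
for y,z,c in((26.8,157.5,(0,0,255)),(23.8,157.5,(0,255,0)),(13.8,159.5,(0,255,255))):
    q=[tuple(int(v) for v in ((w+.5-[290,190])*f)) for w in proj('top',np.array([[487.7,y,z],[515.7,y,z]]))]
    cv2.line(g,q[0],q[1],c,1)
cv2.imwrite('pics/k0t.png',g)
E
```

```text
(no output)
```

View pics/k0.png

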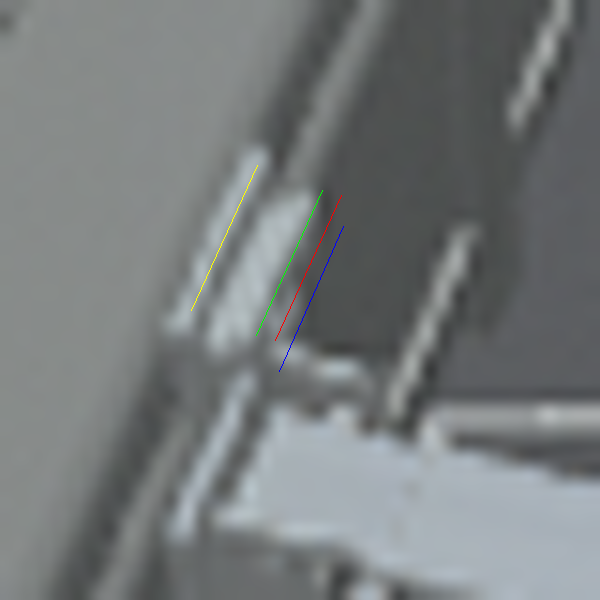

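View pics/k0t.png

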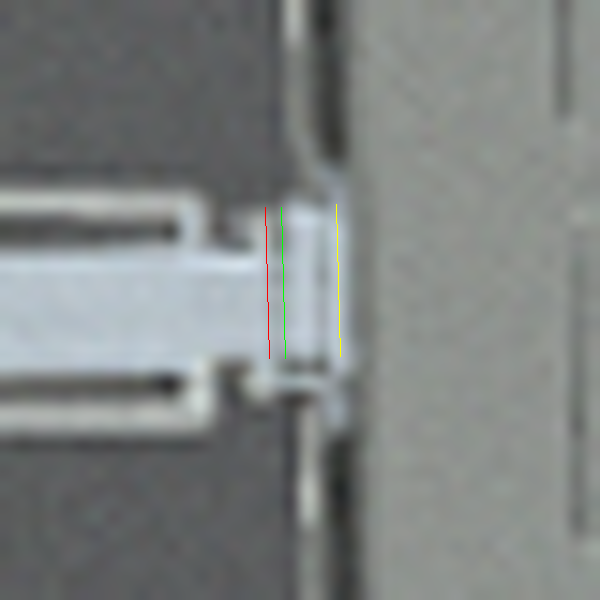

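```bash
python3 - <<'E'
from h import *
np.set_printoptions(linewidth=200,suppress=True)
i,d=[np.load('top.npz')[k] for k in('im','d')]
# top.npz now has arm in view; use pics? check depth original unavailable
W=cloud('scene',np.load('scene.npz')['d'])
im=np.load('scene.npz')['im']
for v in range(178,190,2):
    print(v,[(u,*W[v,u].round(0).astype(int)) for u in range(241,256)])
E
```

```text
178 [(241, np.int64(500), np.int64(0), np.int64(160)), (242, np.int64(501), np.int64(3), np.int64(163)), (243, np.int64(499), np.int64(5), np.int64(161)), (244, np.int64(499), np.int64(7), np.int64(162)), (245, np.int64(496), np.int64(8), np.int64(159)), (246, np.int64(495), np.int64(10), np.int64(158)), (247, np.int64(-9223372036854775808), np.int64(-9223372036854775808), np.int64(-9223372036854775808)), (248, np.int64(520), np.int64(27), np.int64(195)), (249, np.int64(525), np.int64(31), np.int64(203)), (250, np.int64(526), np.int64(34), np.int64(206)), (251, np.int64(524), np.int64(35), np.int64(204)), (252, np.int64(526), np.int64(38), np.int64(207)), (253, np.int64(525), np.int64(40), np.int64(207)), (254, np.int64(525), np.int64(42), np.int64(208)), (255, np.int64(522), np.int64(44), np.int64(205))]
180 [(241, np.int64(505), np.int64(2), np.int64(161)), (242, np.int64(505), np.int64(5), np.int64(162)), (243, np.int64(504), np.int64(7), np.int64(161)), (244, np.int64(504), np.int64(9), np.int64(162)), (245, np.int64(501), np.int64(10), np.int64(158)), (246, np.int64(501), np.int
[... 2911 characters left out ...]
np.int64(13), np.int64(156)), (244, np.int64(521), np.int64(15), np.int64(156)), (245, np.int64(517), np.int64(16), np.int64(152)), (246, np.int64(517), np.int64(18), np.int64(153)), (247, np.int64(516), np.int64(20), np.int64(153)), (248, np.int64(516), np.int64(22), np.int64(153)), (249, np.int64(513), np.int64(23), np.int64(149)), (250, np.int64(487), np.int64(14), np.int64(112)), (251, np.int64(488), np.int64(16), np.int64(114)), (252, np.int64(469), np.int64(11), np.int64(88)), (253, np.int64(525), np.int64(38), np.int64(171)), (254, np.int64(524), np.int64(40), np.int64(172)), (255, np.int64(523), np.int64(42), np.int64(170))]<stdin>:8: RuntimeWarning: invalid value encountered in cast
```

```bash
python3 - <<'E'
from h import *
np.set_printoptions(linewidth=200,suppress=True)
ds=[]
for k in range(4): ds.append(cams.snapshot('scene')[1])
d=np.median(ds,0); np.save('scene_d.npy',d); W=cloud('scene',d)
for v in range(180,196,1):
    print(v,' '.join('%d:%.0f,%.1f,%.0f'%(u,*W[v,u]) for u in range(243,262)))
print(monitor.sense()['tool_pos'])
E
```

```text
180 243:504,6.6,161 244:502,8.1,159 245:501,9.8,158 246:502,13.0,161 247:500,14.2,158 248:495,14.5,153 249:525,30.7,196 250:525,33.2,198 251:523,34.4,196 252:522,36.4,195 253:525,39.9,200 254:525,42.2,201 255:523,43.6,199 256:518,43.4,192 257:518,46.0,194 258:517,47.6,193 259:422,10.4,61 260:484,38.7,149 261:483,40.7,149
181 243:506,7.5,160 244:506,9.5,160 245:504,11.4,160 246:505,13.8,161 247:502,15.0,158 248:498,15.3,153 249:498,17.8,153 250:523,32.0,191 251:525,35.3,195 252:524,37.0,195 253:525,39.7,197 254:526,42.2,198 255:523,43.5,196 256:519,43.7,190 257:518,45.8,191 258:515,46.7,187 259:423,10.5,57 260:485,38.8,146 261:483,40.4,144
182 243:508,8.0,159 244:507,9.8,158 245:507,12.4,160 246:507,14.5,160 247:502,14.7,154 248:500,16.2,152 249:502,19.7,156 250:502,21.9,157 251:499,22.8,153 252:466,10.7,108 253:461,10.9,101 254:523,40.9,191 255:525,43.8,194 256:518,43.2,186 257:519,46.0,188 258:429,9.9,60 259:424,10.6,54 260:485,38.6,142 261:483,40.4,141
183 243:512,9.6,161 244:509,10.6,158 245:510,13.3,160 246:507,14.6,157 247:503,14.9,152 248:502,17.1,152 249:505,20.7,157 250:504,2
[... 3400 characters left out ...]
498,44.5,120
194 243:514,7.1,121 244:512,8.9,120 245:510,10.0,117 246:510,12.7,118 247:507,14.0,115 248:501,13.7,107 249:496,13.5,100 250:494,15.0,98 251:495,18.4,101 252:495,20.8,102 253:497,24.0,105 254:525,39.3,150 255:524,41.3,150 256:498,32.2,111 257:498,34.6,112 258:498,37.2,113 259:499,40.0,116 260:499,42.5,117 261:500,45.2,119
195 243:516,8.1,121 244:515,9.8,120 245:512,11.1,117 246:512,13.3,117 247:506,13.3,110 248:501,13.3,103 249:497,13.6,97 250:497,16.5,99 251:498,19.3,101 252:497,21.7,102 253:499,25.1,106 254:525,39.0,146 255:526,41.7,148 256:501,33.1,111 257:500,35.2,111 258:502,38.7,115 259:502,40.9,115 260:503,43.8,118 261:503,46.4,120
[501.41652869  37.21576863 182.12599403]
```

Request:
jog_arm --offset '[[0, 5, 0], [0, 5, 0], [0, 5, 0], [0, 5, 0], [0, 4, 0], [0, 2, 0], [0, 0, 0]]' --delta_rot '[[0, 0, 0], [0, 0, 0], [0, 0, 0], [0, 0, 0], [0, 0, 0], [0, 0, 0], [0, 0, 0]]' --jaw '[15, 15, 15, 15, 15, 15, 15]'

```text
time: 8.25
tool_pos: [501.3, 9.3, 181.0]
tcp_rot: [180.0, -0.5, 0.3]
ft_force: [3.2, 2.0, -0.8]
finger_gap: 19.9
```

```bash
cat > look.py <<'E'
from h import *
def look(tag,v0=176,v1=194,u0=243,u1=258,n=3,prn=True):
    ds=[]
    for k in range(n): im,d=cams.snapshot('scene'); ds.append(d)
    d=np.median(ds,0); W=cloud('scene',d)
    if prn:
      for v in range(v0,v1): print(v,' '.join('%d:%.0f,%.1f,%.0f'%(u,*W[v,u]) for u in range(u0,u1)))
    s=monitor.sense();print({k:np.round(v,2) for k,v in s.items() if k in('time','tool_pos','tcp_rot','finger_gap','ft_force')})
    cv2.imwrite(f'pics/{tag}.png',cv2.resize(im[150:210,220:300],None,fx=9,fy=9,interpolation=2)[...,::-1])
E
python3 -c "
from look import *
look('l1')"
```

```text
176 243:520,15.6,198 244:518,16.8,196 245:518,19.2,197 246:514,19.7,192 247:506,18.0,181 248:503,19.0,178 249:499,19.8,174 250:497,20.9,171 251:495,22.4,170 252:458,8.5,120 253:485,22.9,158 254:484,24.8,158 255:481,25.8,154 256:439,10.3,97 257:433,10.2,89
177 243:520,15.5,195 244:518,16.6,192 245:519,19.2,194 246:515,20.0,191 247:507,18.5,180 248:504,19.6,177 249:501,20.5,174 250:498,21.3,170 251:463,7.8,121 252:460,9.0,118 253:458,10.6,116 254:484,24.8,154 255:482,26.1,152 256:441,11.1,96 257:434,10.6,87
178 243:522,16.0,194 244:518,16.3,189 245:519,19.0,191 246:506,15.4,174 247:506,17.7,175 248:505,19.6,174 249:504,21.6,174 250:500,21.9,169 251:491,20.2,157 252:489,21.9,156 253:459,11.1,115 254:485,24.9,152 255:483,26.4,150 256:481,28.0,148 257:433,9.9,82
179 243:522,15.6,190 244:518,15.9,185 245:518,18.4,186 246:499,11.6,160 247:507,17.8,172 248:506,20.0,173 249:504,21.3,170 250:491,17.7,153 251:493,21.1,157 252:491,22.5,155 253:459,10.6,110 254:452,10.0,101 255:485,27.0,148 256:483,28.7,147 257:433,9.9,78
180 243:504,6.7,161 244:502,7.8,158 245:501,9.9,158 246:502,12.9,161 247:50
[... 2984 characters left out ...]
2 243:523,12.4,144 244:521,13.9,141 245:520,15.6,140 246:505,10.8,118 247:503,12.6,117 248:525,25.5,152 249:523,27.0,150 250:490,14.0,101 251:489,15.9,100 252:489,18.5,101 253:488,20.7,101 254:490,24.0,104 255:488,25.8,103 256:493,30.6,112 257:494,33.3,114
193 243:511,6.3,122 244:511,8.5,122 245:506,8.8,116 246:507,11.8,119 247:506,13.7,118 248:525,25.1,148 249:525,27.4,148 250:522,28.7,146 251:489,15.6,95 252:488,17.8,95 253:491,21.8,101 254:494,25.6,107 255:495,28.7,110 256:496,31.7,113 257:496,34.0,113
{'time': np.float64(8.4), 'tool_pos': array([501.28,   9.63, 181.1 ]), 'tcp_rot': array([179.96,  -0.51,   0.3 ]), 'ft_force': array([ 2.76,  2.01, -2.  ]), 'finger_gap': np.float64(19.36)}
```

View pics/l1.png

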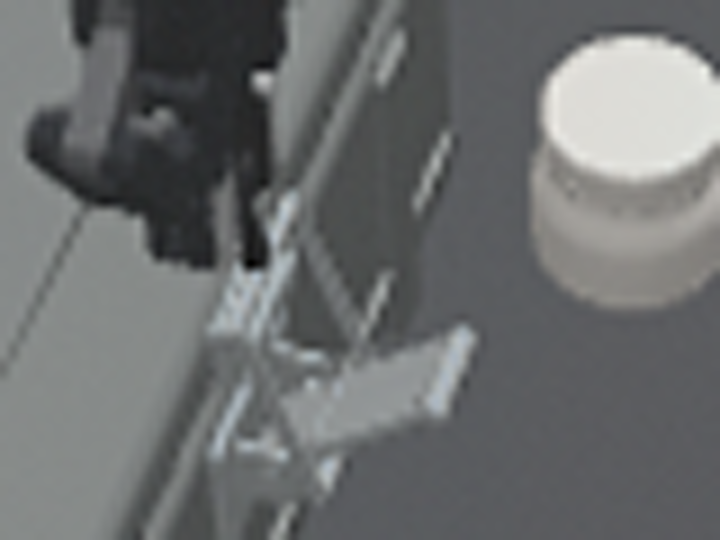

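Request:
jog_arm --offset '[[0, 2.2, 0], [0, 2, 0], [0, 0, 0], [0, 0, 0]]' --delta_rot '[[0, 0, 0], [0, 0, 0], [0, 0, 0], [0, 0, 0]]' --jaw '[15, 15, 15, 15]'

```text
time: 8.8
tool_pos: [501.3, 5.6, 181.0]
tcp_rot: [180.0, -0.5, 0.3]
ft_force: [2.6, 2.4, -2.0]
finger_gap: 19.2
```

```bash
python3 -c "
from look import *
look('l2',180,187,243,252)"
```

```text
180 243:502,5.7,158 244:504,8.8,161 245:502,10.3,159 246:508,15.7,169 247:508,17.9,170 248:506,19.6,168 249:495,16.7,153 250:498,20.7,159 251:497,22.7,159
181 243:507,7.8,161 244:505,9.2,160 245:505,11.7,161 246:512,17.3,171 247:510,19.0,170 248:497,15.0,151 249:496,17.2,152 250:499,20.8,156 251:498,23.0,157
182 243:509,8.5,161 244:507,10.0,159 245:515,16.4,172 246:514,17.9,170 247:511,19.2,168 248:501,16.5,153 249:502,19.7,156 250:502,22.1,157 251:497,22.1,151
183 243:511,9.2,160 244:508,10.3,157 245:518,17.1,171 246:517,19.1,171 247:504,15.5,154 248:502,16.8,151 249:505,20.8,157 250:504,22.8,157 251:498,22.4,149
184 243:513,9.6,158 244:520,15.6,170 245:521,18.5,173 246:519,19.7,170 247:506,16.1,152 248:505,18.3,153 249:507,21.6,157 250:505,23.0,154 251:480,14.0,119
185 243:516,10.8,159 244:523,16.9,171 245:522,19.0,171 246:509,14.9,152 247:510,17.6,154 248:511,20.5,157 249:510,22.7,157 250:506,23.1,152 251:480,13.7,115
186 243:519,12.2,160 244:524,17.0,168 245:524,19.3,169 246:512,16.1,153 247:511,18.0,152 248:514,21.6,157 249:511,23.0,155 250:485,13.3,117 251:480,13.5,111
{'time': np.float64(8.95), 'tool_pos': array([501.26,   5.66, 180.99]), 'tcp_rot': array([179.98,  -0.5 ,   0.34]), 'ft_force': array([ 2.85,  2.36, -1.88]), 'finger_gap': np.float64(19.23)}
```

Request:
jog_arm --offset '[[0, 0, 2], [0, 0, 2], [0, 0, 2], [0, 0, 1.5], [0, 0, 0]]' --delta_rot '[[0, 0, 0], [0, 0, 0], [0, 0, 0], [0, 0, 0], [0, 0, 0]]' --jaw '[15, 15, 15, 15, 15]'

```text
time: 9.45
tool_pos: [501.8, 5.1, 174.6]
tcp_rot: [179.9, -0.6, 0.3]
ft_force: [1.7, 1.7, 1.2]
finger_gap: 19.2
```

```bash
python3 -c "
from look import *
look('l3',180,189,243,252)"
```

```text
180 243:518,13.5,181 244:516,14.7,179 245:502,10.7,160 246:506,15.0,167 247:507,17.7,169 248:504,18.8,166 249:501,19.7,163 250:496,19.6,156 251:496,22.1,157
181 243:518,13.2,177 244:506,9.7,161 245:505,11.5,160 246:505,13.9,161 247:506,17.1,164 248:506,19.2,164 249:496,17.0,151 250:500,21.4,158 251:498,23.0,157
182 243:507,7.6,158 244:506,9.6,158 245:508,12.7,161 246:510,16.2,165 247:509,17.9,164 248:506,19.2,162 249:502,19.5,156 250:502,22.0,157 251:499,22.8,153
183 243:510,8.7,159 244:510,10.9,159 245:510,13.5,160 246:513,17.2,165 247:512,19.2,165 248:502,17.1,152 249:505,20.6,157 250:503,22.3,155 251:499,22.9,150
184 243:512,9.3,157 244:513,12.4,160 245:516,16.0,165 246:514,17.7,164 247:513,19.7,163 248:505,17.9,152 249:509,22.1,158 250:504,22.5,153 251:478,13.0,116
185 243:515,10.5,158 244:516,13.2,160 245:518,16.8,164 246:517,18.7,164 247:510,17.7,155 248:510,20.2,156 249:510,22.5,157 250:504,22.4,149 251:480,13.8,115
186 243:519,12.2,160 244:521,15.6,164 245:520,17.6,164 246:519,19.3,163 247:512,18.4,154 248:513,21.5,157 249:513,23.5,157 250:486,13.4,118 251:481,14.1,113
187 243:521,12.9,159 244:523,16.2,163 245:524,19.0,165 246:515,17.2,154 247:517,20.7,158 248:515,22.2,156 249:513,23.3,153 250:487,13.8,116 251:482,13.9,109
188 243:522,13.1,157 244:525,16.9,162 245:524,19.0,163 246:522,20.3,160 247:516,20.0,153 248:517,22.5,154 249:512,22.8,148 250:487,13.6,112 251:487,16.1,113
{'time': np.float64(9.6), 'tool_pos': array([501.79,   5.16, 174.62]), 'tcp_rot': array([179.91,  -0.59,   0.35]), 'ft_force': array([ 2.93,  2.17, -0.52]), 'finger_gap': np.float64(19.44)}
```

View pics/l3.png

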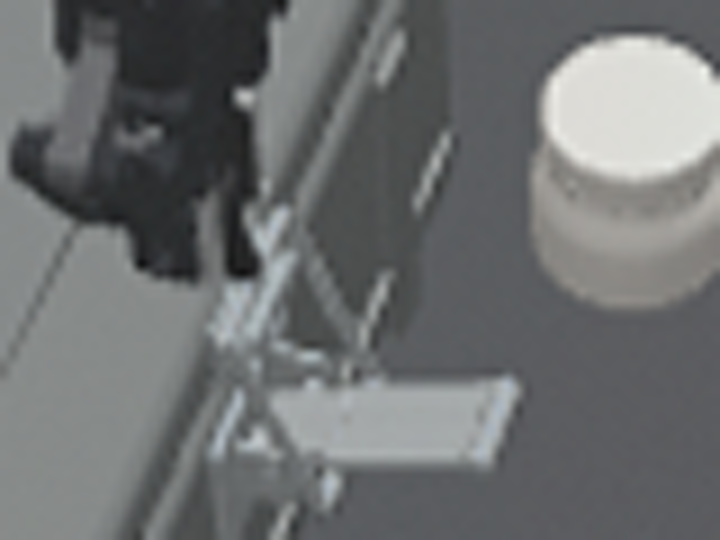

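Request:
jog_arm --offset '[[0, 0, 1.2], [0, 0, 1.2], [0, 0, 1.2], [0, 0, 0.6], [0, 0, 0]]' --delta_rot '[[0, 0, 0], [0, 0, 0], [0, 0, 0], [0, 0, 0], [0, 0, 0]]' --jaw '[15, 15, 15, 15, 15]'

```text
time: 10.1
tool_pos: [501.9, 5.0, 170.3]
tcp_rot: [179.9, -0.6, 0.3]
ft_force: [1.1, 1.4, 0.8]
finger_gap: 19.4
```

```bash
python3 -c "
from look import *
look('l4',182,189,243,252)"
```

```text
182 243:518,13.1,174 244:507,9.8,158 245:508,12.6,160 246:507,14.8,161 247:505,16.1,158 248:506,19.2,161 249:503,19.8,157 250:502,22.2,158 251:499,23.0,154
183 243:511,9.0,159 244:510,11.0,159 245:511,13.8,161 246:510,15.8,161 247:508,17.4,159 248:507,19.1,158 249:506,21.1,158 250:503,22.4,155 251:499,22.9,150
184 243:514,10.5,161 244:515,13.1,162 245:513,14.5,160 246:512,16.5,160 247:511,18.5,160 248:507,18.8,154 249:507,21.6,156 250:504,22.4,152 251:479,13.6,118
185 243:516,10.8,159 244:516,13.6,161 245:515,15.2,160 246:515,17.8,161 247:512,18.9,158 248:510,19.9,155 249:510,22.7,157 250:506,23.1,152 251:480,13.4,114
186 243:520,12.7,162 244:518,14.2,160 245:518,16.7,161 246:517,18.3,160 247:512,18.2,153 248:512,21.0,155 249:510,22.3,153 250:485,12.9,116 251:481,14.0,113
187 243:521,12.7,159 244:521,15.1,160 245:520,17.3,160 246:519,18.9,159 247:516,20.0,156 248:516,22.4,157 249:512,23.2,153 250:485,13.1,114 251:480,13.4,107
188 243:520,12.1,154 244:523,16.1,160 245:522,18.0,159 246:517,17.7,152 247:516,19.9,152 248:517,22.7,155 249:513,23.3,150 250:488,13.9,113 251:486,15.7,112
{'time': np.float64(10.25), 'tool_pos': array([501.86,   5.02, 170.3 ]), 'tcp_rot': array([179.89,  -0.59,   0.35]), 'ft_force': array([1.84, 0.74, 0.49]), 'finger_gap': np.float64(19.24)}
```

Request:
jog_arm --offset '[[0, 0, 0.8], [0, 0, 0.7], [0, 0, 0]]' --delta_rot '[[0, 0, 0], [0, 0, 0], [0, 0, 0]]' --jaw '[15, 15, 15]'

```text
time: 10.55
tool_pos: [501.9, 4.9, 168.8]
tcp_rot: [179.9, -0.6, 0.3]
ft_force: [1.1, 0.5, 1.7]
finger_gap: 19.0
```

Request:
jog_arm --offset '[[0, 0, 0.6], [0, 0, 0]]' --delta_rot '[[0, 0, 0], [0, 0, 0]]' --jaw '[15, 15]'

```text
time: 10.75
tool_pos: [501.9, 4.8, 168.2]
tcp_rot: [179.9, -0.6, 0.3]
ft_force: [1.2, 0.0, 1.0]
finger_gap: 19.1
```

Request:
jog_arm --offset '[[0, 0, 0.6], [0, 0, 0]]' --delta_rot '[[0, 0, 0], [0, 0, 0]]' --jaw '[15, 15]'

```text
time: 10.95
tool_pos: [501.9, 4.7, 167.6]
tcp_rot: [179.9, -0.6, 0.3]
ft_force: [1.8, 0.6, 1.1]
finger_gap: 19.8
```

Request:
jog_arm --offset '[[0, 0, 0.6], [0, 0, 0]]' --delta_rot '[[0, 0, 0], [0, 0, 0]]' --jaw '[15, 15]'

```text
time: 11.15
tool_pos: [502.0, 4.7, 167.3]
tcp_rot: [179.9, -0.6, 0.3]
ft_force: [1.2, 1.0, 1.0]
finger_gap: 19.2
```

Request:
jog_arm --offset '[[0, 0, 0.5], [0, 0, 0]]' --delta_rot '[[0, 0, 0], [0, 0, 0]]' --jaw '[15, 15]'

```text
time: 11.35
tool_pos: [502.1, 4.8, 167.2]
tcp_rot: [179.9, -0.6, 0.3]
ft_force: [1.3, 0.6, 2.1]
finger_gap: 19.3
```

Request:
jog_arm --offset '[[0, 0, 0.5], [0, 0, 0]]' --delta_rot '[[0, 0, 0], [0, 0, 0]]' --jaw '[15, 15]'

```text
time: 11.55
tool_pos: [502.1, 4.8, 167.1]
tcp_rot: [179.9, -0.6, 0.4]
ft_force: [0.1, 0.8, 2.7]
finger_gap: 19.5
```

```bash
python3 -c "
from look import *
look('l5',182,189,243,252)"
```

```text
182 243:518,12.9,174 244:516,14.4,172 245:507,12.4,160 246:507,14.7,161 247:507,17.0,161 248:504,17.9,158 249:499,18.2,152 250:502,22.0,157 251:498,22.7,153
183 243:518,12.5,170 244:509,10.4,157 245:510,13.4,160 246:508,15.1,159 247:506,16.6,157 248:506,18.6,157 249:504,20.3,155 250:505,23.2,158 251:500,23.3,152
184 243:513,9.8,159 244:515,13.1,162 245:512,14.3,160 246:510,15.5,157 247:508,17.0,155 248:505,18.2,153 249:507,21.3,156 250:505,22.9,154 251:479,13.6,118
185 243:516,10.8,159 244:516,13.4,160 245:514,14.8,158 246:513,16.6,158 247:510,17.8,155 248:512,21.0,158 249:509,22.3,156 250:505,22.5,150 251:480,13.7,115
186 243:519,12.4,161 244:517,13.7,159 245:515,15.1,156 246:516,17.8,158 247:512,18.6,154 248:514,21.6,157 249:511,22.8,154 250:507,23.2,149 251:480,13.3,111
187 243:521,12.8,159 244:520,14.8,159 245:517,15.8,156 246:517,18.3,157 247:515,19.7,155 248:516,22.5,157 249:512,23.1,152 250:487,13.6,115 251:482,14.1,110
188 243:521,12.6,156 244:521,14.9,156 245:520,17.0,156 246:518,18.5,155 247:516,19.7,152 248:516,22.3,153 249:513,23.4,150 250:486,13.3,111 251:488,16.3,114
{'time': np.float64(11.7), 'tool_pos': array([502.13,   4.8 , 167.1 ]), 'tcp_rot': array([179.86,  -0.63,   0.35]), 'ft_force': array([0.03, 1.4 , 4.39]), 'finger_gap': np.float64(18.88)}
```

View pics/l5.png

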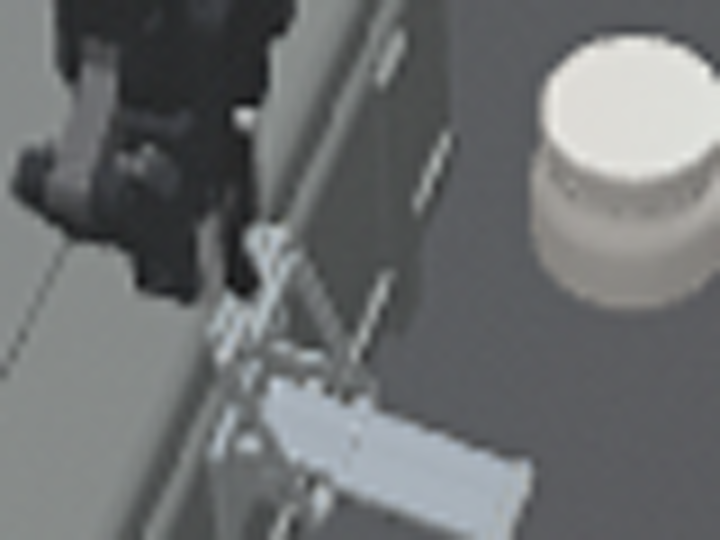

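Request:
jog_arm --offset '[[0, 0, 0.7], [0, 0, 0.7], [0, 0, 0]]' --delta_rot '[[0, 0, 0], [0, 0, 0], [0, 0, 0]]' --jaw '[15, 15, 15]'

```text
time: 12.0
tool_pos: [502.2, 4.9, 166.9]
tcp_rot: [179.9, -0.6, 0.4]
ft_force: [-1.6, 0.9, 2.2]
finger_gap: 19.5
```

```bash
python3 -c "
from h import *
for k in range(5):
    cams.snapshot('scene'); s=monitor.sense(); print(s['time'],s['ft_force'].round(1),s['tool_pos'].round(2))"
```

```text
12.05 [-1.   1.5  6. ] [502.2    4.87 166.82]
12.1 [-1.   1.4  6. ] [502.2    4.86 166.82]
12.15 [-0.9  1.4  6.9] [502.21   4.85 166.82]
12.2 [-1.3  0.3  5.9] [502.24   4.87 166.84]
12.25 [-1.7  0.8  5.6] [502.25   4.85 166.86]
```

```bash
python3 -c "
from look import *
look('l6',182,189,243,252,n=6)"
```

```text
182 243:518,12.9,174 244:517,15.0,174 245:507,12.3,160 246:507,14.7,160 247:507,17.2,162 248:504,18.1,158 249:499,18.3,152 250:502,21.9,157 251:499,22.9,153
183 243:518,12.7,170 244:509,10.7,158 245:509,13.1,159 246:507,14.6,157 247:507,16.6,157 248:505,18.4,156 249:505,20.5,156 250:504,22.5,156 251:500,23.0,151
184 243:512,9.6,158 244:513,12.2,160 245:512,14.4,160 246:510,15.6,157 247:509,17.4,157 248:505,17.9,151 249:507,21.3,156 250:505,22.9,154 251:480,14.0,119
185 243:515,10.7,159 244:516,13.2,160 245:514,14.9,159 246:512,16.2,156 247:511,18.0,155 248:510,20.1,155 249:510,22.4,156 250:505,22.7,150 251:480,13.8,115
186 243:519,12.1,160 244:518,14.1,160 245:515,15.2,157 246:514,16.9,155 247:513,18.9,155 248:513,21.3,156 249:511,22.7,154 250:507,23.1,149 251:480,13.4,111
187 243:521,12.7,159 244:520,14.9,159 245:518,16.2,157 246:517,18.2,157 247:517,20.4,157 248:515,21.9,155 249:512,23.0,152 250:487,13.8,116 251:482,14.0,110
188 243:520,12.3,155 244:520,14.7,156 245:520,17.0,156 246:519,18.8,155 247:517,20.2,153 248:517,22.5,154 249:514,23.5,151 250:488,13.9,113 251:486,15.7,112
{'time': np.float64(12.55), 'tool_pos': array([502.22,   4.89, 166.83]), 'tcp_rot': array([179.86,  -0.65,   0.36]), 'ft_force': array([-2.49,  1.15,  6.45]), 'finger_gap': np.float64(19.17)}
```

Request:
jog_arm --offset '[[0, 0, 0], [0, 0, 0], [0, 0, 0], [0, 0, 0], [0, 0, 0]]' --delta_rot '[[0, 0, 0], [0, 0, 0], [0, 0, 0], [0, 0, 0], [0, 0, 0]]' --jaw '[15, 30, 45, 55, 55]'

```text
time: 13.05
tool_pos: [500.8, 4.5, 164.6]
tcp_rot: [179.8, -0.4, 0.4]
ft_force: [0.1, 0.5, 1.4]
finger_gap: 47.1
```

```bash
python3 -c "
from look import *
look('l7',182,189,243,252)"
```

```text
182 243:509,8.4,160 244:508,10.2,160 245:509,13.2,162 246:506,14.3,159 247:506,16.5,160 248:503,17.5,156 249:500,18.6,153 250:501,21.4,155 251:499,22.8,153
183 243:510,8.5,158 244:508,10.3,157 245:510,13.5,160 246:508,14.8,158 247:507,16.6,157 248:506,18.6,157 249:505,20.7,157 250:504,22.9,157 251:499,23.0,151
184 243:513,9.9,159 244:513,12.3,160 245:512,14.4,160 246:509,15.2,156 247:510,17.8,158 248:506,18.3,153 249:507,21.4,156 250:505,22.9,154 251:480,13.7,118
185 243:514,10.2,157 244:517,13.7,161 245:514,14.9,159 246:511,16.0,156 247:511,18.3,156 248:510,20.3,156 249:509,22.2,156 250:505,22.8,151 251:480,13.7,115
186 243:518,11.9,159 244:518,14.3,160 245:515,15.2,157 246:514,16.8,155 247:511,18.1,153 248:513,21.1,156 249:510,22.4,153 250:507,23.2,149 251:479,13.1,110
187 243:521,12.9,159 244:519,14.5,158 245:518,16.4,157 246:517,18.0,156 247:516,20.2,156 248:515,22.0,156 249:512,23.0,152 250:487,14.0,117 251:482,14.1,110
188 243:520,12.1,154 244:521,15.2,157 245:520,16.9,156 246:519,18.8,156 247:516,19.9,152 248:516,22.1,153 249:514,23.5,151 250:488,14.1,114 251:486,15.7,112
{'time': np.float64(13.2), 'tool_pos': array([500.91,   4.56, 164.81]), 'tcp_rot': array([179.83,  -0.45,   0.36]), 'ft_force': array([ 0.04,  0.31, -0.4 ]), 'finger_gap': np.float64(46.61)}
```

View pics/l7.png

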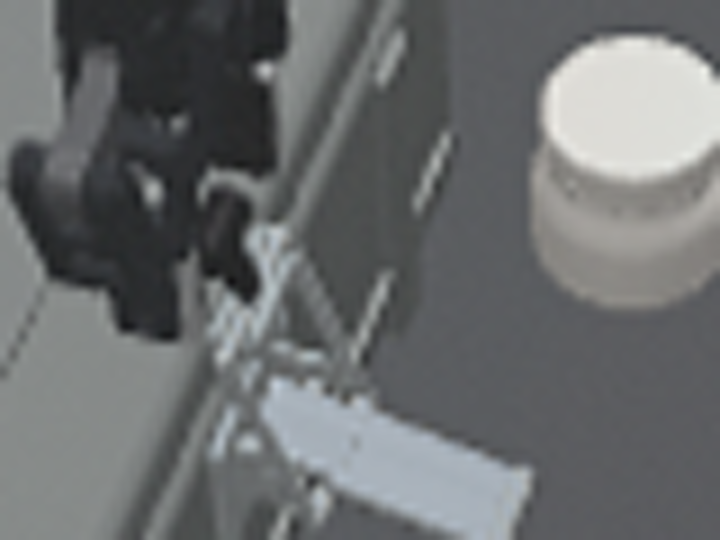

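Request:
jog_arm --offset '[[0, 0, -5], [0, 0, -12], [0, 0, -15], [0, 0, -15], [0, 0, -10], [0, 0, -5], [0, -20, 0], [0, -30, 0], [0, -30, 0], [0, -30, 0], [0, -25, 0], [0, 0, 0]]' --delta_rot '[[0, 0, 0], [0, 0, 0], [0, 0, 0], [0, 0, 0], [0, 0, 0], [0, 0, 0], [0, 0, 0], [0, 0, 0], [0, 0, 0], [0, 0, 0], [0, 0, 0], [0, 0, 0]]' --jaw '[55, 55, 55, 55, 55, 55, 20, 0, 0, 0, 0, 0]'

```text
time: 14.4
tool_pos: [501.6, 143.3, 237.6]
tcp_rot: [179.8, -0.9, 0.1]
ft_force: [-0.0, -1.2, 0.6]
finger_gap: -0.3
```

```bash
python3 -c "
from look import *
look('l8',n=1,prn=False)
snap('top','top8.png')
im,d=snap('scene','scene8.png')"
```

```text
{'time': np.float64(14.45), 'tool_pos': array([501.68, 142.05, 237.56]), 'tcp_rot': array([ 1.7976e+02, -9.0000e-01,  1.4000e-01]), 'ft_force': array([0.36, 0.31, 0.03]), 'finger_gap': np.float64(0.09)}
```

View pics/l8.png

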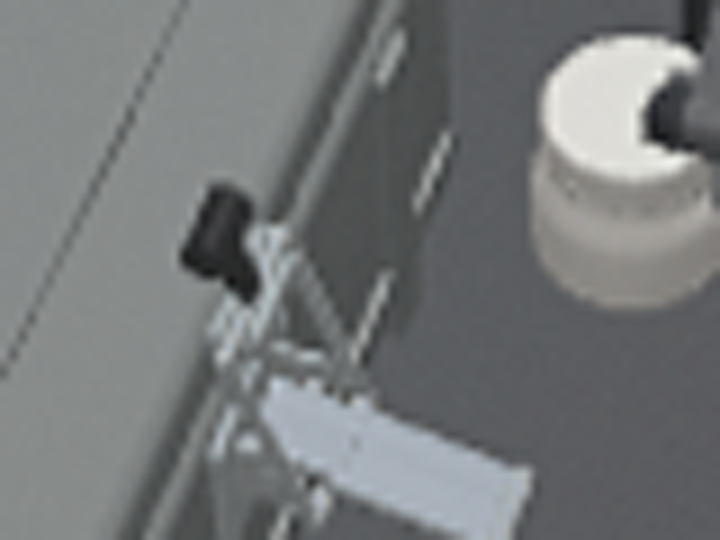

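View pics/scene8.png

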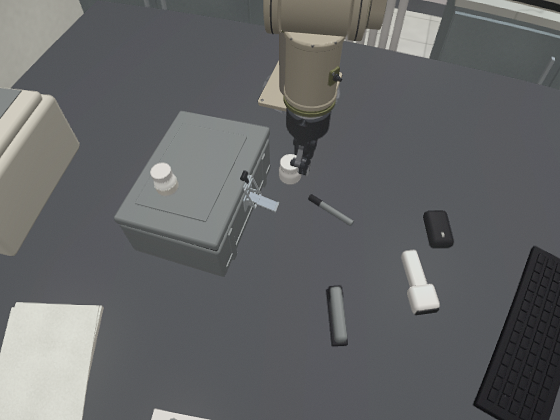

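```bash
python3 - <<'E'
from h import *
d=np.load('scene.npz')['d'];W=cloud('scene',d)
for v in range(194,212,2):
    print(v,' '.join('%d:%.0f,%.1f,%.0f'%(u,*W[v,u]) for u in range(256,282,2)))
t=np.array([220+521/9-.5,150+500/9-.5])
for q in np.arange(.6,1.4,.1):
    tip=np.array([24.8,100])+58*np.array([np.sin(q+.45),-np.cos(q+.45)])
    print(q.round(2),tip.round(1),(proj('scene',[501.7,*tip])[0]-t).round(2))
E
```

```text
194 256:492,29.6,102 258:445,14.3,32 260:485,36.6,95 262:422,16.0,3 264:419,20.2,0 266:419,26.0,3 268:417,30.5,2 270:414,35.0,-0 272:414,40.4,2 274:411,45.2,1 276:412,50.9,4 278:409,55.4,2 280:406,59.8,-0
196 256:498,31.6,102 258:496,36.1,102 260:495,40.3,102 262:493,44.5,101 264:427,22.9,3 266:423,27.1,-1 268:422,32.1,-0 270:421,37.6,2 272:419,42.1,0 274:418,47.5,2 276:415,51.8,-0 278:415,57.3,2 280:413,62.2,2
198 256:504,33.7,103 258:501,37.4,101 260:499,41.6,100 262:496,45.4,98 264:496,50.3,99 266:492,53.9,96 268:490,58.0,95 270:428,39.7,2 272:424,43.7,-1 274:424,49.5,2 276:422,54.0,0 278:419,58.7,-1 280:419,64.0,1
200 256:510,36.0,104 258:506,39.6,102 260:503,42.9,98 262:501,47.1,97 264:500,51.8,98 266:497,55.6,96 268:495,59.8,95 270:492,63.7,93 272:490,67.8,92 274:428,50.8,-1 276:428,56.0,1 278:426,60.8,-0 280:424,65.8,0
202 256:513,37.0,101 258:511,41.2,101 260:509,45.4,100 262:506,48.9,97 264:505,53.6,98 266:503,57.6,97 268:500,61.3,94 270:499,65.7,94 272:496,69.7,92 274:495,74.2,93 276:493,78.3,91 278:491,82.5,91 280:433,68.4,4
204 256:514,37.2,95 258:516,42.7,100 260:514,47.
[... 327 characters left out ...]
0 276:503,81.8,92 278:445,67.0,2 280:442,71.6,1
208 256:465,14.6,-2 258:467,21.0,4 260:462,24.2,-2 262:463,30.1,2 264:460,34.4,-0 266:515,61.6,91 268:515,66.4,93 270:514,70.9,94 272:513,75.4,94 274:510,79.4,92 276:509,83.7,92 278:450,68.7,1 280:448,73.4,0
210 256:474,17.9,3 258:469,21.3,-2 260:470,27.2,2 262:471,32.9,5 264:467,36.8,1 266:466,42.1,3 268:464,46.5,1 270:462,51.2,1 272:516,76.5,91 274:514,80.5,90 276:512,84.7,89 278:456,70.6,1 280:456,75.9,4
0.6 [75.1 71.1] [-3.81  4.56]
0.7 [77.7 76.3] [-2.77  3.63]
0.8 [79.8 81.7] [-1.94  2.57]
0.9 [81.4 87.3] [-1.33  1.4 ]
1.0 [82.4 93. ] [-0.95  0.12]
1.1 [82.8 98.8] [-0.8  -1.25]
1.2 [ 82.6 104.6] [-0.9 -2.7]
1.3 [ 81.9 110.3] [-1.24 -4.22]
```

Request:
jog_arm --offset '[[0, 0, 0], [0, 0, 0], [0, 0, 0], [0, 0, 0], [0, 0, 0], [0, 0, 0], [0, 0, 0]]' --delta_rot '[[-6, 0, 0], [-7.5, 0, 0], [-7.5, 0, 0], [-7.5, 0, 0], [-7.5, 0, 0], [-6, 0, 0], [0, 0, 0]]' --jaw '[0, 0, 0, 0, 0, 0, 0]'

```text
time: 15.25
tool_pos: [505.4, 130.2, 241.5]
tcp_rot: [136.0, -1.4, -0.8]
ft_force: [-0.7, 0.9, -0.8]
finger_gap: -0.2
```

```bash
python3 - <<'E'
from h import *
s=monitor.sense();T=s['tool_pos'];print(s['time'],T.round(1),s['tcp_rot'].round(1),s['joint_pos'].round(0))
P=np.array([23.8,100.]);ro=np.deg2rad(136)
yt=np.array([np.cos(ro),np.sin(ro)]);zt=np.array([-np.sin(ro),np.cos(ro)])
prev=T[1:]
for h,c in [(1.4,15),(1.4,4),(1.4,0),(1.3,0),(1.2,0),(1.1,0),(1.,0),(.9,0),(.8,0),(.7,0),(.6,0),(.5,0),(.45,0)]:
    u=np.array([np.sin(h),-np.cos(h)]);n=np.array([np.cos(h),np.sin(h)])
    t=P+46*u+(2.5+11*abs(np.sin(h-.803))+c)*n
    d=t-prev; print(h,round(h-.45,2),t.round(1),'tool dy,dz',(d@yt).round(1),(d@zt).round(1)); prev=t
E
```

```text
15.25 [505.4 130.2 241.5] [136.   -1.4  -0.8] [ 33.  16.  86. -37. 103.  34.]
1.4 0.95 [ 73.2 115.5] tool dy,dz -46.5 130.3
1.4 0.95 [ 71.3 104.7] tool dy,dz -6.2 9.1
1.4 0.95 [ 70.6 100.7] tool dy,dz -2.2 3.3
1.3 0.85 [70.2 95.2] tool dy,dz -3.6 4.3
1.2 0.75 [69.1 89.6] tool dy,dz -3.1 4.7
1.1 0.65 [67.4 84.2] tool dy,dz -2.5 5.1
1.0 0.55 [65.  79.1] tool dy,dz -1.9 5.4
0.9 0.45 [62.  74.2] tool dy,dz -1.2 5.6
0.8 0.35 [58.6 69.8] tool dy,dz -0.6 5.6
0.7 0.25 [56.2 67.2] tool dy,dz -0.1 3.5
0.6 0.15 [53.7 64.7] tool dy,dz 0.1 3.5
0.5 0.05 [50.9 62.4] tool dy,dz 0.4 3.6
0.45 0.0 [49.5 61.3] tool dy,dz 0.3 1.8
```

Request:
jog_arm --offset '[[-1, -4, 10], [-1, -6, 17], [-1, -6, 17], [-1, -6, 17], [0, -6, 17], [0, -6, 17], [0, -6, 15], [0, -4, 9], [0, 0, 0], [0, 0, 0]]' --delta_rot '[[0, 0, -1], [0, -0.3, -0.7], [0, 0, 0], [0, 0, 0], [0, 0, 0], [0, 0, 0], [0, 0, 0], [0, 0, 0], [0, 0, 0], [0, 0, 0]]' --jaw '[0, 0, 0, 0, 0, 0, 0, 0, 0, 0]'

```text
time: 16.25
tool_pos: [501.4, 65.6, 118.4]
tcp_rot: [137.3, 0.1, -0.7]
ft_force: [-0.4, 0.7, 0.3]
finger_gap: -0.1
```

```bash
cat > nxt.py <<'E'
from h import *
def nxt(h,c=0,tag=None):
    s=monitor.sense();T=s['tool_pos'];print(s['time'],T.round(1),s['tcp_rot'].round(1),s['ft_force'].round(1),'qd',np.abs(s['qd']).max().round(1))
    P=np.array([23.8,100.]);ro=np.deg2rad(s['tcp_rot'][0]); u=np.array([np.sin(h),-np.cos(h)]);n=np.array([np.cos(h),np.sin(h)])
    yt=np.array([np.cos(ro),np.sin(ro)]);zt=np.array([-np.sin(ro),np.cos(ro)])
    t=P+46*u+(2.5+11*abs(n@yt)+c)*n; d=t-T[1:]; print('need tool x %.1f y %.1f z %.1f'%(501.5-T[0],d@yt,d@zt))
    if tag:
        im,_=snap('scene'); cv2.imwrite(f'pics/{tag}.png',cv2.resize(im[140:230,220:340],None,fx=6.5,fy=6.5,interpolation=2)[...,::-1])
E
python3 -c "
from nxt import *
nxt(1.4,4,'n1')"
```

```text
16.25 [501.4  65.6 118.4] [ 1.373e+02  1.000e-01 -7.000e-01] [-0.4  0.7  0.3] qd 1.0
need tool x 0.1 y -13.6 z 6.4
```

View pics/n1.png

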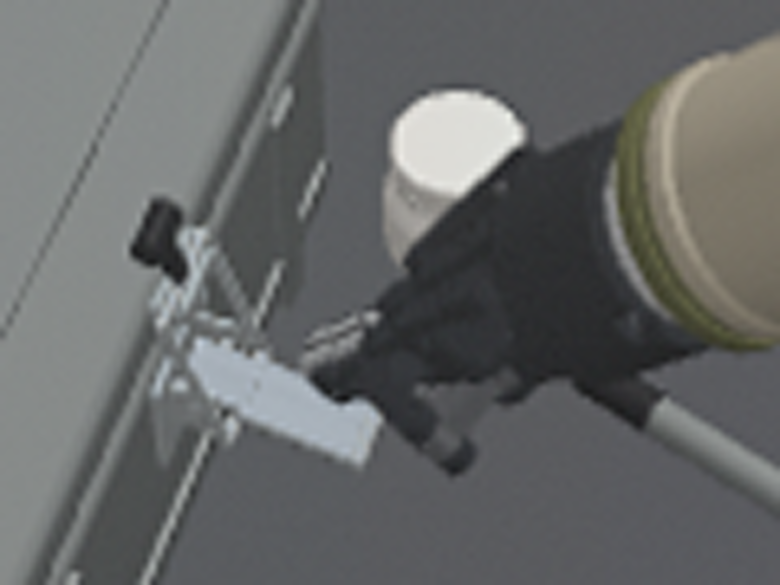

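Request:
jog_arm --offset '[[0, -6, 2], [0, -5, 2], [0, -2, 1], [0, 0, 0]]' --delta_rot '[[0, 0, 0], [0, 0, 0], [0, 0, 0], [0, 0, 0]]' --jaw '[0, 0, 0, 0]'

```text
time: 16.7
tool_pos: [503.0, 74.1, 106.8]
tcp_rot: [137.5, -0.2, -0.6]
ft_force: [0.4, -0.0, 0.0]
finger_gap: -0.4
```

```bash
python3 -c "
from nxt import *
nxt(1.4,0,'n2')"
```

```text
16.7 [503.   74.1 106.8] [137.5  -0.2  -0.6] [ 0.4 -0.   0. ] qd 0.4
need tool x -1.5 y -1.7 z 7.0
```

View pics/n2.png

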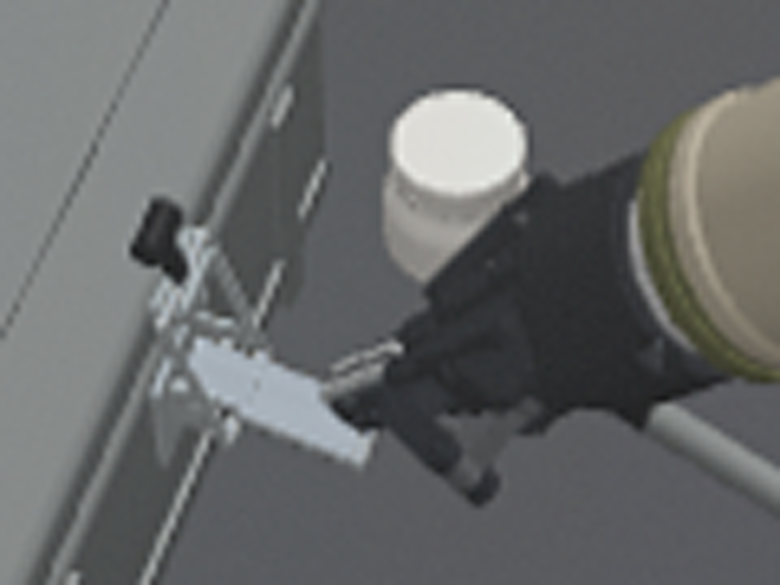

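Request:
jog_arm --offset '[[-1.5, -0.5, 2], [0, -0.5, 2], [0, -0.5, 2], [0, 0, 0]]' --delta_rot '[[0, 0, 0], [0, 0, 0], [0, 0, 0], [0, 0, 0]]' --jaw '[0, 0, 0, 0]'

```text
time: 17.15
tool_pos: [501.4, 71.1, 101.2]
tcp_rot: [137.5, -0.2, -0.6]
ft_force: [0.3, -0.3, -0.3]
finger_gap: -0.1
```

Request:
jog_arm --offset '[[0, -1.5, 2], [0, -1.5, 2], [0, 0, 0]]' --delta_rot '[[0, 0, 0], [0, 0, 0], [0, 0, 0]]' --jaw '[0, 0, 0]'

```text
time: 17.45
tool_pos: [501.5, 70.5, 95.8]
tcp_rot: [137.5, -0.2, -0.6]
ft_force: [-0.5, 0.1, 0.1]
finger_gap: -0.3
```

```bash
python3 -c "
from nxt import *
nxt(1.2,0,'n3')"
```

```text
17.45 [501.5  70.5  95.8] [137.5  -0.2  -0.6] [-0.5  0.1  0.1] qd 0.1
need tool x 0.0 y -3.3 z 5.7
```

View pics/n3.png

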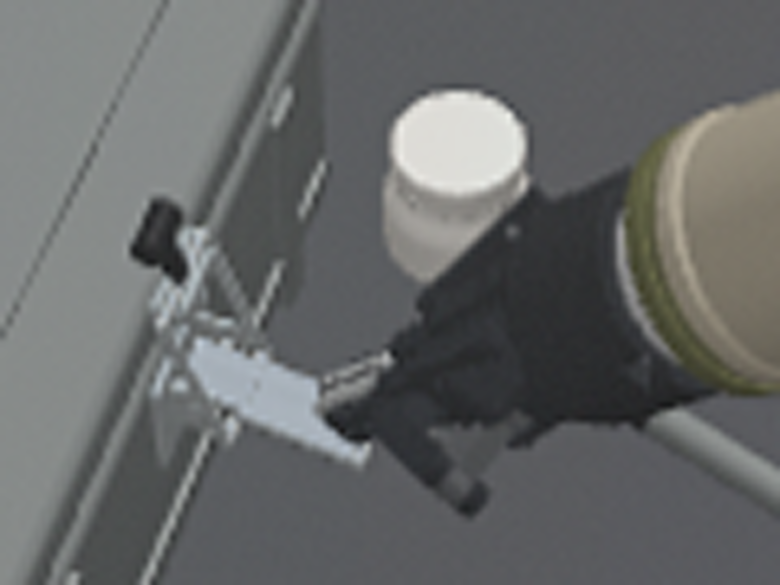

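Request:
jog_arm --offset '[[0, -0.8, 1.5], [0, -0.8, 1.5], [0, 0, 0]]' --delta_rot '[[0, 0, 0], [0, 0, 0], [0, 0, 0]]' --jaw '[0, 0, 0]'

```text
time: 17.8
tool_pos: [501.8, 69.8, 92.8]
tcp_rot: [137.5, -0.2, -0.6]
ft_force: [-0.2, 0.2, 0.9]
finger_gap: 0.2
```

Request:
jog_arm --offset '[[0, -0.8, 1.5], [0, -0.8, 1.5], [0, 0, 0]]' --delta_rot '[[0, 0, 0], [0, 0, 0], [0, 0, 0]]' --jaw '[0, 0, 0]'

```text
time: 18.1
tool_pos: [501.8, 68.8, 89.6]
tcp_rot: [137.5, -0.2, -0.6]
ft_force: [-1.2, -0.5, 0.8]
finger_gap: -0.2
```

```bash
python3 -c "
from nxt import *
nxt(1.1,0,'n4')"
```

```text
18.1 [501.8  68.8  89.6] [137.5  -0.2  -0.6] [-1.2 -0.5  0.8] qd 0.1
need tool x -0.3 y -2.6 z 5.2
```

View pics/n4.png

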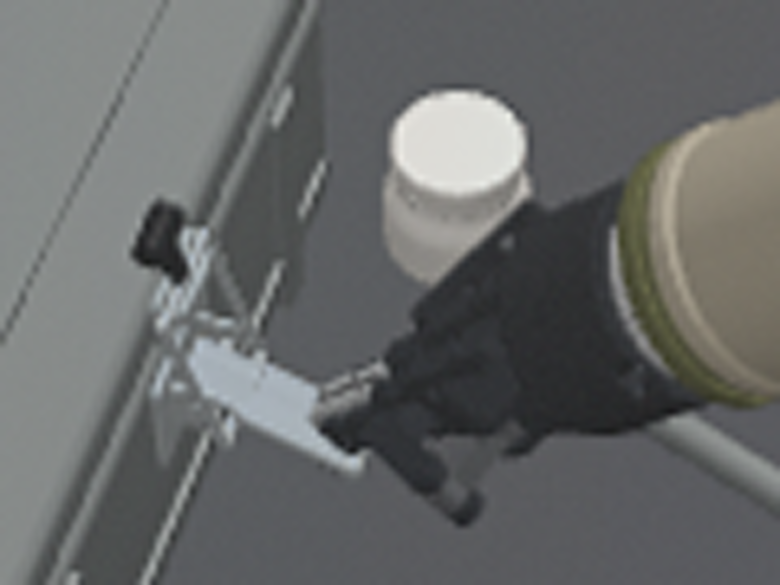

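Request:
jog_arm --offset '[[0, -1.2, 2], [0, -1.2, 2], [0, -0.8, 2], [0, 0, 0]]' --delta_rot '[[0, 0, 0], [0, 0, 0], [0, 0, 0], [0, 0, 0]]' --jaw '[0, 0, 0, 0]'

```text
time: 18.55
tool_pos: [502.1, 66.7, 82.9]
tcp_rot: [137.4, -0.3, -0.6]
ft_force: [0.0, 0.2, 1.1]
finger_gap: 0.1
```

```bash
python3 -c "
from nxt import *
nxt(1.0,0,'n5')"
```

```text
18.55 [502.1  66.7  82.9] [137.4  -0.3  -0.6] [0.  0.2 1.1] qd 0.1
need tool x -0.6 y -1.4 z 4.2
```

View pics/n5.png

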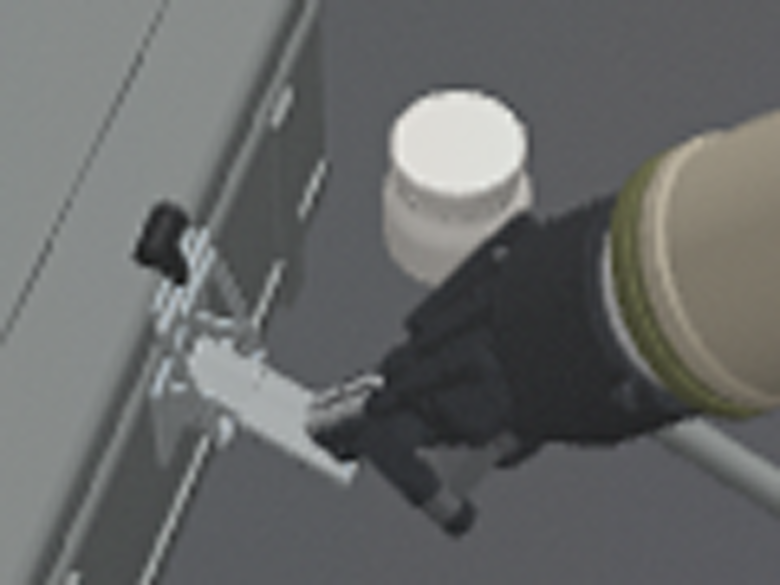

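Request:
jog_arm --offset '[[-0.3, -0.7, 2], [-0.3, -0.7, 2], [0, -0.6, 2], [0, 0, 0]]' --delta_rot '[[0, 0, 0], [0, 0, 0], [0, 0, 0], [0, 0, 0]]' --jaw '[0, 0, 0, 0]'

```text
time: 19.0
tool_pos: [501.9, 64.1, 77.0]
tcp_rot: [137.5, -0.3, -0.6]
ft_force: [-0.2, 0.2, 0.3]
finger_gap: 0.1
```

```bash
python3 -c "
from nxt import *
nxt(.9,0,'n6')"
```

```text
19.0 [501.9  64.1  77. ] [137.5  -0.3  -0.6] [-0.2  0.2  0.3] qd 0.2
need tool x -0.4 y -0.4 z 3.7
```

View pics/n6.png

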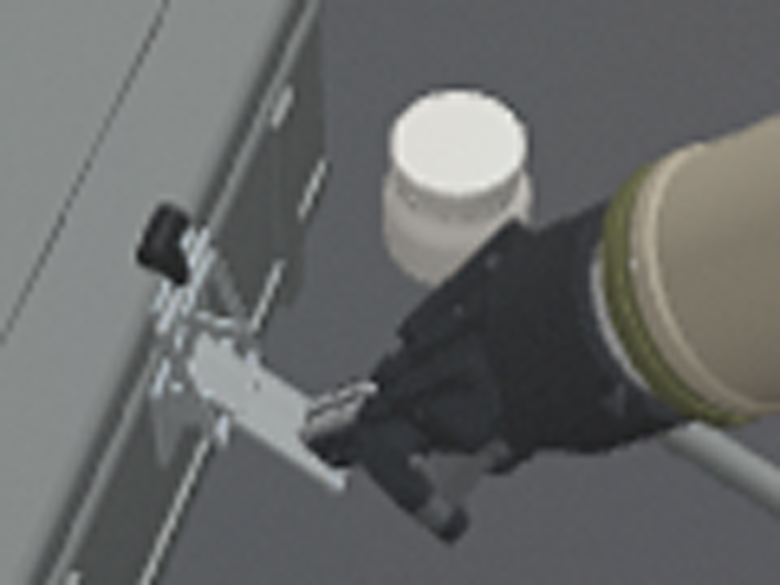

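Request:
jog_arm --offset '[[-0.2, -0.4, 2], [-0.2, -0.3, 2], [0, 0, 0]]' --delta_rot '[[0, 0, 0], [0, 0, 0], [0, 0, 0]]' --jaw '[0, 0, 0]'

```text
time: 19.35
tool_pos: [501.7, 62.0, 73.5]
tcp_rot: [137.5, -0.3, -0.6]
ft_force: [-0.1, -0.0, 0.7]
finger_gap: -0.0
```

Request:
jog_arm --offset '[[0, -0.3, 1.5], [0, -0.3, 1.5], [0, 0, 0]]' --delta_rot '[[0, 0, 0], [0, 0, 0], [0, 0, 0]]' --jaw '[0, 0, 0]'

```text
time: 19.65
tool_pos: [501.7, 60.3, 70.6]
tcp_rot: [137.5, -0.3, -0.6]
ft_force: [0.1, -0.1, 1.5]
finger_gap: 0.0
```

```bash
python3 -c "
from nxt import *
nxt(.8,0,'n7')"
```

```text
19.65 [501.7  60.3  70.6] [137.5  -0.3  -0.6] [ 0.1 -0.1  1.5] qd 0.2
need tool x -0.2 y 0.7 z 1.5
```

View pics/n7.png

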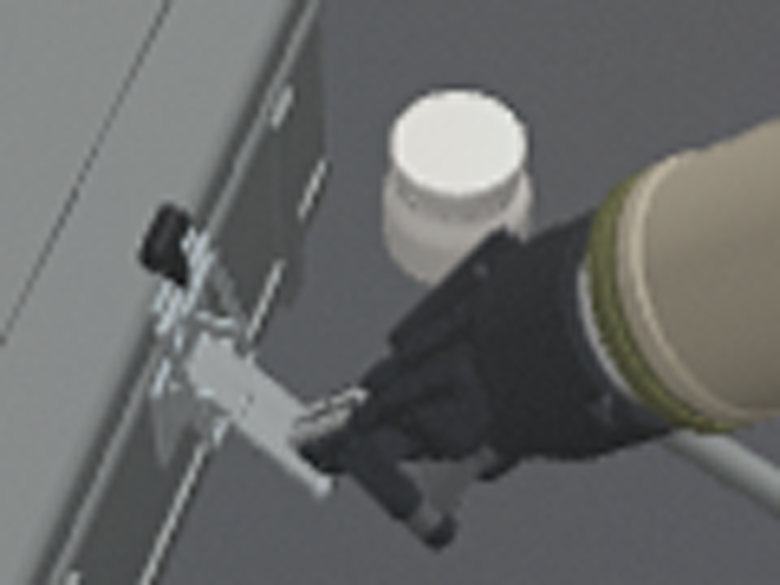

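Request:
jog_arm --offset '[[0, 0, 1.5], [0, 0, 1.5], [0, 0, 0]]' --delta_rot '[[0, 0, 0], [0, 0, 0], [0, 0, 0]]' --jaw '[0, 0, 0]'

```text
time: 20.0
tool_pos: [501.6, 58.3, 68.2]
tcp_rot: [137.5, -0.3, -0.6]
ft_force: [0.4, 0.6, 1.9]
finger_gap: -0.1
```

Request:
jog_arm --offset '[[0, 0, 1.5], [0, 0, 1.5], [0, 0, 0]]' --delta_rot '[[0, 0, 0], [0, 0, 0], [0, 0, 0]]' --jaw '[0, 0, 0]'

```text
time: 20.3
tool_pos: [501.5, 56.1, 65.7]
tcp_rot: [137.5, -0.3, -0.6]
ft_force: [-0.1, 0.0, 0.4]
finger_gap: 0.3
```

```bash
python3 -c "
from nxt import *
nxt(.6,0,'n8')"
```

```text
20.3 [501.5  56.1  65.7] [137.5  -0.3  -0.6] [-0.1  0.   0.4] qd 0.1
need tool x -0.0 y 1.1 z 2.1
```

View pics/n8.png

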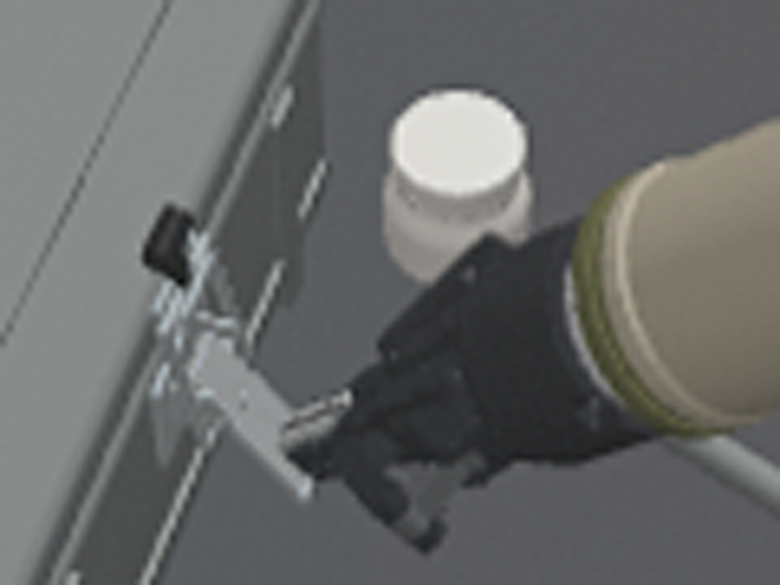

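Request:
jog_arm --offset '[[0, 0.3, 1.5], [0, 0.3, 1.5], [0, 0, 0]]' --delta_rot '[[0, 0, 0], [0, 0, 0], [0, 0, 0]]' --jaw '[0, 0, 0]'

```text
time: 20.65
tool_pos: [501.4, 53.5, 63.5]
tcp_rot: [137.5, -0.3, -0.6]
ft_force: [-0.1, 0.5, 1.0]
finger_gap: 0.1
```

Request:
jog_arm --offset '[[0, 0.3, 1.5], [0, 0.3, 1.5], [0, 0, 0]]' --delta_rot '[[0, 0, 0], [0, 0, 0], [0, 0, 0]]' --jaw '[0, 0, 0]'

```text
time: 20.95
tool_pos: [501.1, 50.7, 61.3]
tcp_rot: [137.5, -0.3, -0.6]
ft_force: [0.8, -0.4, 0.0]
finger_gap: -0.3
```

```bash
python3 -c "
from nxt import *
nxt(.5,0,'n9')"
```

```text
20.95 [501.1  50.7  61.3] [137.5  -0.3  -0.6] [ 0.8 -0.4  0. ] qd 0.2
need tool x 0.4 y 0.5 z -1.2
```

View pics/n9.png

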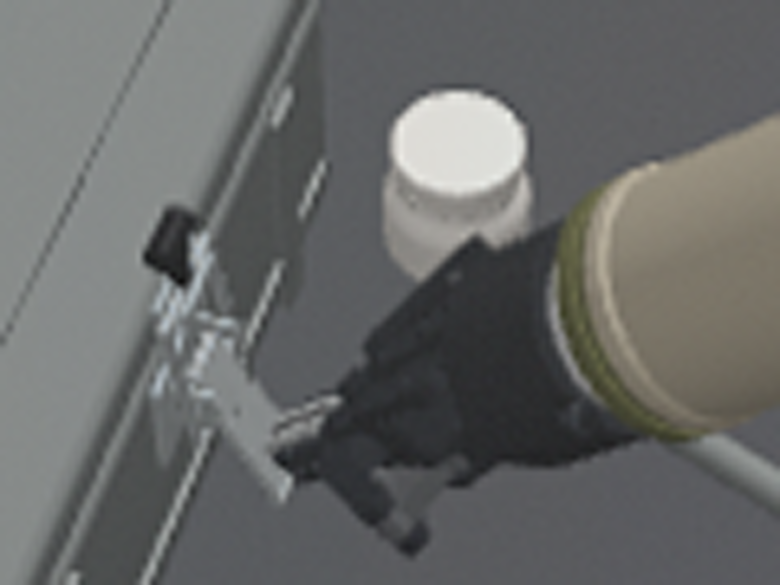

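Request:
jog_arm --offset '[[0, 0.5, 1.5], [0, 0.5, 1.5], [0, 0, 0]]' --delta_rot '[[0, 0, 0], [0, 0, 0], [0, 0, 0]]' --jaw '[0, 0, 0]'

```text
time: 21.3
tool_pos: [501.6, 50.7, 61.2]
tcp_rot: [137.7, -0.4, -0.6]
ft_force: [0.2, -0.6, -0.8]
finger_gap: -0.3
```

```bash
python3 -c "
from nxt import *
nxt(.45,0,'n10')"
```

```text
21.3 [501.6  50.7  61.2] [137.7  -0.4  -0.6] [ 0.2 -0.6 -0.8] qd 0.4
need tool x -0.1 y 0.8 z 0.5
```

View pics/n10.png

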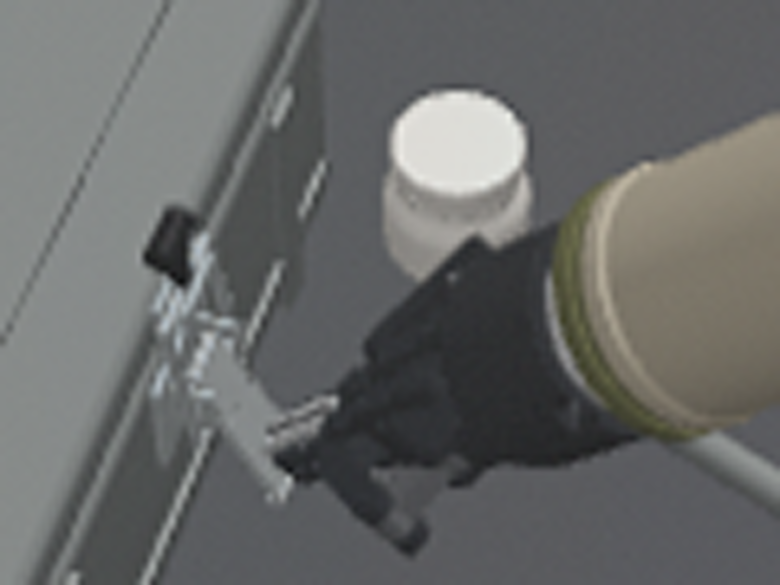

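```bash
python3 -c "
from nxt import *
nxt(.45,0)
s=monitor.sense();print(s['joint_pos'].round(1),s['qd'].round(2),s['joint_efforts'].round(1))
d=cams.snapshot('scene')[1];W=cloud('scene',d)
for v in range(196,220,2):
    print(v,' '.join('%d:%.0f,%.1f,%.0f'%(u,*W[v,u]) for u in range(248,268,2)))
"
```

```text
21.35 [501.8  50.5  61.2] [137.7  -0.4  -0.6] [0.3 1.2 0.5] qd 0.6
need tool x -0.3 y 0.8 z 0.3
[ 25.5  21.1  99.  -37.7  83.1  38.8] [-0.39  0.33  0.26 -0.57 -0.44 -0.03] [ -0.2 -57.2 -38.1  -3.8   3.1  -0. ]
196 248:502,13.3,100 250:509,21.5,113 252:504,24.3,107 254:501,28.3,106 256:494,29.8,96 258:436,10.1,10 260:430,13.2,3 262:427,17.5,1 264:425,22.4,0 266:424,27.5,1
198 248:523,22.9,125 250:513,23.0,111 252:506,24.9,103 254:503,28.5,100 256:nan,nan,nan 258:494,34.8,91 260:436,15.1,3 262:434,20.1,3 264:431,24.5,1 266:429,29.1,-1
200 248:523,22.3,117 250:517,24.4,109 252:517,29.5,112 254:506,29.3,96 256:501,32.2,91 258:496,35.1,85 260:490,37.5,78 262:439,21.6,0 264:439,27.4,4 266:436,31.7,2
202 248:524,22.4,111 250:519,24.8,105 252:518,29.4,105 254:510,30.5,94 256:505,33.5,89 258:499,35.9,82 260:494,38.9,76 262:446,24.1,2 264:444,28.8,1 266:490,52.6,77
204 248:526,22.5,105 250:524,26.6,104 252:521,30.3,102 254:513,31.8,92 256:509,34.8,87 258:505,37.9,82 260:499,40.4,75 262:496,44.5,73 264:500,51.3,82 266:501,56.7,86
206 248:502,10.6,58 250:524,26.0,96 252:518,28.2,88 254:516,32.4,
[... 358 characters left out ...]
4 260:509,43.6,65 262:513,50.4,74 264:517,57.2,84 266:514,60.9,81
212 248:508,11.3,40 250:503,14.5,35 252:482,10.1,2 254:480,14.5,1 256:478,19.2,0 258:516,41.1,66 260:514,45.6,66 262:508,48.2,58 264:516,56.5,73 266:511,59.5,68
214 248:512,12.7,38 250:503,13.8,25 252:489,12.6,4 254:485,16.4,0 256:484,21.2,0 258:484,26.6,2 260:515,45.4,57 262:514,50.3,59 264:508,52.6,50 266:476,45.3,0
216 248:518,14.9,39 250:496,9.7,3 252:491,13.1,-2 254:492,19.0,2 256:490,23.4,1 258:487,27.9,-1 260:487,33.3,2 262:515,50.4,52 264:482,41.8,-2 266:483,47.9,3
218 248:518,14.5,30 250:501,11.4,2 252:497,15.1,-2 254:497,20.6,1 256:495,25.3,1 258:493,30.0,0 260:492,34.8,0 262:490,39.5,-0 264:490,45.0,3 266:490,50.3,5
```

Request:
jog_arm --offset '[[0, 0, -5], [0, 0, -15], [0, 0, -25], [0, 0, -25], [0, 0, -25], [0, 0, -15], [0, 0, 0]]' --delta_rot '[[0, 0, 0], [0, 0, 0], [0, 0, 0], [0, 0, 0], [0, 0, 0], [0, 0, 0], [0, 0, 0]]' --jaw '[0, 0, 0, 0, 0, 0, 0]'

```text
time: 22.1
tool_pos: [501.3, 128.5, 147.8]
tcp_rot: [137.7, -0.3, -0.6]
ft_force: [0.2, 0.0, 0.4]
finger_gap: -0.2
```

```bash
python3 - <<'E'
from h import *
ds=[]
for k in range(4): im,d=cams.snapshot('scene'); ds.append(d)
d=np.median(ds,0);W=cloud('scene',d); np.save('scene_d2.npy',d)
print(monitor.sense()['tool_pos'],monitor.sense()['ft_force'])
f=10
g=cv2.resize(im[165:225,225:295],None,fx=f,fy=f,interpolation=2)[...,::-1].copy()
P=np.array([24.8,100.])
for q,c in((0,(0,255,0)),(.1,(0,255,255)),(.2,(0,0,255))):
    tip=P+58*np.array([np.sin(q+.45),-np.cos(q+.45)])
    a,b=[tuple(int(v) for v in((w+.5-[225,165])*f)) for w in proj('scene',np.array([[488.7,*tip],[514.7,*tip]]))]
    cv2.line(g,a,b,c,1)
cv2.imwrite('pics/f1.png',g)
# handle plane fit: points x 492-512, z 55-92, y 25-55
m=(W[...,0]>492)&(W[...,0]<512)&(W[...,2]>52)&(W[...,2]<90)&(W[...,1]>25)&(W[...,1]<56)
p=W[m];k=np.polyfit(p[:,2],p[:,1],1);print(len(p),k,'lean',np.arctan(-k[0]),(p[:,1]-np.polyval(k,p[:,2])).std())
lid=(np.abs(W[...,0]-501)<80)&(W[...,1]>-20)&(W[...,1]<5)&(W[...,2]>130)&(W[...,2]<172)
d0=np.load('scene_d.npy');W0=cloud('scene',d0)
far=(W[...,0]>545)&(W[...,0]<640)&(W[...,1]>-15)&(W[...,1]<8)&(W[...,2]>135)&(W[...,2]<170)
print('lid z now',np.median(W[far][:,2]),'before',np.nanmedian(W0[far][:,2]))
for v in range(180,192): print(v,' '.join('%d:%.0f,%.1f,%.0f'%(u,*W[v,u]) for u in range(243,254)))
E
```

```text
[499.5823144  125.82428702 144.73864122] [-0.17997872 -0.39541583 -0.2533761 ]
86 [-0.47914127 76.30392314] lean 0.44682181391037534 0.6830497410722193
lid z now 158.039122610998 before 160.53402905142696
180 243:512,10.5,172 244:514,13.6,175 245:512,15.5,175 246:512,17.8,176 247:511,19.3,174 248:503,18.0,164 249:495,16.9,154 250:494,19.0,154 251:493,21.0,153 252:493,23.0,153 253:483,21.1,140
181 243:504,6.3,157 244:514,13.4,172 245:513,15.3,171 246:512,17.4,172 247:506,17.1,164 248:504,18.3,162 249:500,18.9,157 250:496,19.7,153 251:497,22.3,155 252:494,23.3,151 253:483,20.9,136
182 243:508,8.0,159 244:507,9.7,158 245:504,11.0,156 246:507,14.5,160 247:507,16.9,161 248:505,18.7,160 249:501,19.0,154 250:500,21.0,154 251:498,22.6,152 252:494,23.2,147 253:483,20.8,133
183 243:509,8.2,157 244:508,10.2,157 245:508,12.6,158 246:508,15.1,159 247:507,16.7,157 248:506,18.8,157 249:501,19.0,152 250:503,22.1,155 251:501,23.5,152 252:484,18.5,129 253:484,21.1,131
184 243:512,9.2,157 244:510,10.5,155 245:511,13.9,158 246:509,14.9,155 247:507,16.5,154 248:506,18.5,154 249:506,20.8,154 250:505,22.9,
[... 686 characters left out ...]
7,18.0,153 247:516,19.6,152 248:517,22.5,154 249:514,23.5,151 250:486,13.2,111 251:486,15.6,111 252:469,10.6,88 253:464,10.6,80
189 243:521,12.2,152 244:521,14.5,152 245:521,17.3,154 246:520,19.1,153 247:517,19.9,150 248:517,22.5,151 249:514,23.2,147 250:488,13.8,109 251:489,16.9,112 252:489,19.1,113 253:487,21.0,111
190 243:522,12.6,150 244:525,16.2,155 245:523,18.0,154 246:521,19.5,152 247:497,10.3,116 248:517,22.1,147 249:494,13.7,113 250:489,13.9,107 251:489,16.3,107 252:489,18.8,108 253:489,21.5,110
191 243:523,12.5,147 244:526,16.4,152 245:525,18.6,153 246:523,19.8,150 247:500,11.5,117 248:500,13.8,117 249:495,13.8,110 250:488,13.3,101 251:496,19.3,114 252:493,20.7,111 253:492,22.8,111
```

View pics/f1.png

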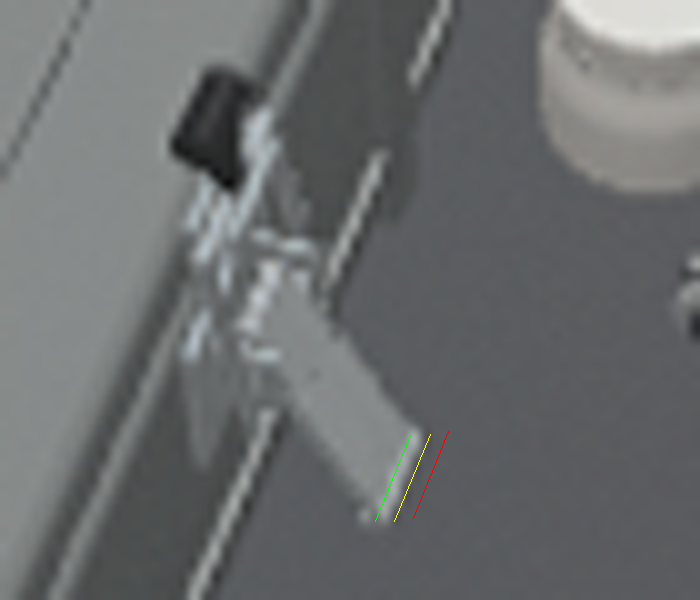

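Request:
jog_arm --offset '[[0, 0, -15], [0, 0, -20], [0, 0, -15], [0, 0, 0], [0, 0, 0], [0, 0, 0], [0, 0, 0]]' --delta_rot '[[0, 0, 0], [0, 0, 0], [0, 0, 0], [0, 0, 0], [0, 0, 0], [0, 0, 0], [0, 0, 0]]' --jaw '[0, 0, 0, 0, 0, 0, 0]'

```text
time: 23.0
tool_pos: [498.1, 158.4, 180.4]
tcp_rot: [137.3, 0.3, -0.9]
ft_force: [0.3, -0.2, -0.4]
finger_gap: 0.1
```

```bash
python3 -c "
from h import *
snap('scene','scene_end.png'); s=monitor.sense(); print(s['time'],s['tool_pos'],s['ft_force'])"
```

```text
23.05 [498.00797258 158.29765936 180.31860257] [-0.02245458 -0.39306637 -0.43159127]
```

View pics/scene_end.png

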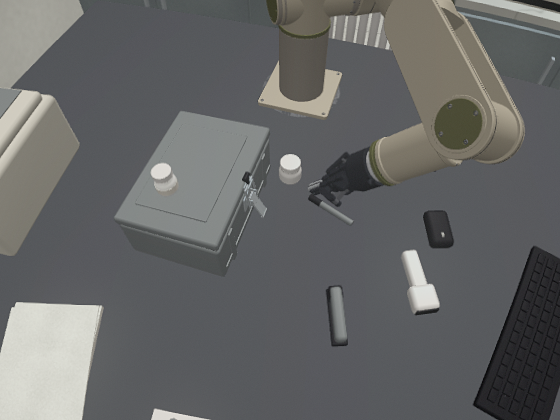

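The picture shows the lever down at (258,208) and the knob above the keeper at (247,177). The jar, cup, marker, mouse, scanner and stapler are where they started, and the arm is clear of everything.

```bash
python3 -c "
from h import *
print(r.hand_in())"
```

```text
the job is handed in; nothing more can be done
None
```

The case is latched and handed in at about 23 s. I hooked the crossbar behind the keeper lip by the knob and felt it seat with a steady downward tug of about 6 N, held for roughly half a second. Then I let go, pushed the lever down past centre with the shut fingers, and backed the arm clear.

**Last checks:**
- **Lever:** the handle leans 0.447 rad against 0.45 when home, so it sits within about 0.01 rad of its stop.
- **Lid:** the lid edge by the latch is about 2.5 mm lower than before, which puts `keeper_seat` near 153.5 mm against the 154.8 mm limit.
- **Crossbar:** it was in the groove in the depth picture. At 8 N/mm of seal stiffness it should pull with about 20 N; I estimated this and did not measure it.
- **Other things:** the jar, cup, marker, mouse, scanner and stapler look unmoved by eye, and the wrist force reads about zero.

**What disagreed or could not be confirmed:**
- **Camera against arm:** the camera and arm positions differed by 2 to 3 mm at the latch, so I steered the crossbar into the groove using the picture alone.
- **Last push on the lever:** the commanded 3 mm did not move the arm, so the lever was probably already against its stop. The force was near zero when that move ended, but I have no reading of any brief peak during it, so I can't rule out a short spike toward the 25 N limit.

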